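Clear a laboratory balance and lock it for transport

TASK

This balance is about to be moved to another room: slide its glass roof back, take the jar off the pan without pressing on the pan, and only then slide the orange transport lock all the way over to its stop by the red mark; leave the roof fully shut. Stand that jar and all the white jars from the bench upright on the sample tray, neatly centred one to a marked place, so that the row of three along the blue edge is full and any others stand in the second row. Leave everything else on the bench where it is.

Things in the scene. Friction and masses are not known exactly. Their poses are not given: they have to be found in the camera images.
- roof (a joint): position of the glass roof of the balance's draught shield, m: 0 = fully shut over the weighing chamber, 0.15 = fully open, slid straight back over the tower. It moves along the balance's x axis (+x opens), needs about 3 to 4 N, has a hard stop at either end and stays where it is left
- roof_grip (a point): point in the black bar grip on the roof's front edge (moves with the roof). The bar is 12 mm thick along the balance's x, 70 mm long along its y and stands 32 mm up from the glass; this point is on its middle, 20 mm above the glass and 12 mm below the bar's top
- lock (a joint): position of the transport lock, m: 0 = released (green mark), 0.05 = locked, at its end stop next to the red mark. It moves along the balance's y axis (+y locks), needs about 3 to 4 N, has a hard stop at either end and stays where it is left
- lock_grip (a point): point in the orange grip of the transport lock on the balance's console, in front of the glass chamber (moves with it). The grip is 14 mm thick along the balance's y, 32 mm long along its x; this point is 23 mm above the console's top and 11 mm below the grip's top; the nearest glass is 62 mm behind it
- balance: ivory laboratory precision balance, fixed on the bench, 450 mm long (x) by 200 mm wide (y). Origin on the bench under the pan's centre; its x axis points from the console (nearest the robot) to the tower at the back, z up. Console from x = -215 to -88 mm, top 50 mm high; tower from x = 90 to 235 mm, 170 mm high; glass chamber between them, roof glass on top 176 mm high
- pan_top (a point): centre of the top of the round steel weighing pan, 120 mm across, 67 mm above the bench, inside the glass chamber: square, about 178 mm outside and 170 mm inside along the balance's x and y, glass walls 171 mm high, open at the top where the roof is slid back
- pan: the weighing pan itself, a delicate load cell carries it; origin 17.5 mm below the centre of its top
- tray: grey sample tray, 190 mm (x) by 272 mm (y), fixed on the bench; origin under its centre. Floor 8 mm high, rim 18 mm high and 6 mm wide; the rim on its -x side is blue. Six dark discs 53 mm across with white outlines 60 mm across mark the places, in two rows of three, 80 mm apart both ways
- blue0 (a point): centre of the tray place in the row along the blue edge, +y end of the tray, on the tray's floor
- blue1 (a point): centre of the tray place in the row along the blue edge, middle of the tray, on the tray's floor
- blue2 (a point): centre of the tray place in the row along the blue edge, -y end of the tray, on the tray's floor
- grey0 (a point): centre of the tray place in the other row, +y end of the tray, on the tray's floor
- grey1 (a point): centre of the tray place in the other row, middle of the tray, on the tray's floor
- grey2 (a point): centre of the tray place in the other row, -y end of the tray, on the tray's floor
- panjar_c (a point): white straight-sided plastic sample jar with a blue line round it, 50 mm across all the way up, 72 mm high, about 0.2 kg, most of it low down; its ribbed white cap takes the top 24 mm; this point is at its centre, 36 mm above its underside, z along its axis. It stands on the balance's pan at the start
- jar1_c (a point): white straight-sided plastic sample jar with a blue line round it, 50 mm across all the way up, 72 mm high, about 0.2 kg, most of it low down; its ribbed white cap takes the top 24 mm; this point is at its centre, 36 mm above its underside, z along its axis. It stands on the bench at the start, or is absent (None)
- jar2_c (a point): white straight-sided plastic sample jar with a blue line round it, 50 mm across all the way up, 72 mm high, about 0.2 kg, most of it low down; its ribbed white cap takes the top 24 mm; this point is at its centre, 36 mm above its underside, z along its axis. It stands on the bench at the start, or is absent (None)
- jar3_c (a point): white straight-sided plastic sample jar with a blue line round it, 50 mm across all the way up, 72 mm high, about 0.2 kg, most of it low down; its ribbed white cap takes the top 24 mm; this point is at its centre, 36 mm above its underside, z along its axis. It stands on the bench at the start, or is absent (None)
- jar4_c (a point): white straight-sided plastic sample jar with a blue line round it, 50 mm across all the way up, 72 mm high, about 0.2 kg, most of it low down; its ribbed white cap takes the top 24 mm; this point is at its centre, 36 mm above its underside, z along its axis. It stands on the bench at the start, or is absent (None)
- jar5_c (a point): white straight-sided plastic sample jar with a blue line round it, 50 mm across all the way up, 72 mm high, about 0.2 kg, most of it low down; its ribbed white cap takes the top 24 mm; this point is at its centre, 36 mm above its underside, z along its axis. It stands on the bench at the start, or is absent (None)
- reagent_c (a point): bystander: amber glass bottle with a black cap, 60 mm across, 120 mm high; point half-way up
- boats_c (a point): bystander: cardboard box 85 by 110 by 45 mm; point at its centre
- tissue_c (a point): bystander: white paper roll standing on end, 104 mm across, 100 mm high; point at its centre
- calc_c (a point): bystander: black pocket calculator 140 by 75 by 14 mm lying flat; point at its centre
There are look-alikes about, which are no part of the job. Leave any purple, turquoise or yellow look-alike of the part that bears jar2_c alone.

How it is judged:
By the outcome, as a careful person would: the job done as asked, in the order asked, and still so for the second after the job is handed in, with the robot touching nothing.
Of jar1, jar2, jar3, jar4, jar5 only 3 to 5 are there at a start; the rules pass over those that are not, and their reading is None.
At some moment in a run one of jar1, jar2, jar3, jar4, jar5 may be knocked a few centimetres aside while the robot is not near it.
It also fails if it takes over 210 s, if anything falls off the work surface, if the arm or the gripper's body presses on something with over 40 N, if the wrist force passes 120 N, or if a joint passes its speed limit or range.

ROBOT

A 6-joint arm with a two-finger parallel gripper is mounted at the origin on the work surface. World frame = base frame: x ahead of the robot, y to its left, z up, the work surface at z = 0. Lengths are in m, angles in degrees, forces in N, time in s.
With the tool pointing down it reaches from about 0.3 to 0.75 m from the base axis. Payload 8.5 kg.
Tool frame: the origin (TCP) lies between the finger pads; the fingertips stand 25 mm ahead of it and the grasp point (between the pads) lies 6 mm ahead of it; x points along the fingers, y is the direction in which the jaws open and shut, and the axes are right-handed (so a half turn about x gives the same grasp; the last joint's range is limited). The gripper opens to 85 mm and grips with 20 to 120 N. Pads are 22 mm wide; open, the fingers measure 114 mm over their backs; the gripper's body (76 mm by 85 mm) begins 54 mm behind the grasp point. The pads swing forward as they close: fully open they stand 13 mm farther back than shut.
Start: joints at [-79.028, 21.807, 74.336, -0, 83.858, -12.336], TCP at [0.218, -0.505, 0.256] pointing down, gripper open.
Joint ranges: [-178.18, 178.18], [-50.72, 133.34], [12.68, 142.11], [-81.47, 261.47], [9.98, 163.14], [-165.26, 165.26]. Speed limits (degrees/s): [136.94, 136.94, 180, 180, 180, 180].

INTERFACE

Orientations are given as a 3x3 rotation matrix whose columns are the frame's x, y, z axes.
In Python, from rig import sensors, get_image, workorder gives the robot as it stands.
- The arm moves only by the tool arm_command, never from a script. Its argument "plan" is a list that holds one entry, the list of rows, each a list of 6 numbers: the shift along the tool's x, y, z in units of 25 mm (1.0 is 25 mm), then the turn, a rotation vector about the tool's x, y, z in units of 6 degrees (1.0 is 6 degrees). In form: [[[dx, dy, dz, ax, ay, az], ...]]. A call has 1 to 10 rows; each row is the pose to reach, as a shift and turn from the pose commanded when the call began, along the tool's axes at that moment; what a row does not reach only later rows make up. A row lasts 1/10 s, in which the tool goes at most 50 mm and 8.59 degrees, less where a joint would pass 70% of its speed; a pose out of reach is approached as far as the arm can. A call with a gripper value outside its range is refused whole. "jaw" is the closure, from 0 (fully open) to 1 (shut), set as the call begins (left out, the last holds). The fingers move at their own pace and stop on an object; "newtons" is the grip in N (left out, the last holds). Time passes only in rows, so rows that repeat a pose let the fingers close. It gives the time, the measured TCP pose, the force and the opening at its end, in the units of the state.
- sensors.observe(): the state, without advancing time (a new reading comes with each control period).
- get_image(name): name is "scene" or "top" or "wrist"; returns a dict with "img" (420x560x3 uint8, red, green, blue), "fx", "fy", "cx", "cy" (pixels), "dist" ([k1, k2, p1, p2, k3] as OpenCV has them; the pictures are not rectified), "T" (4x4, takes a point from camera to world coordinates). Camera axes: x right, y up, looking along -z (the intrinsics and any distortion apply to the point x, -y, -z); pixel columns grow to the right and rows downward; lengths in m; the calibration is good to about 2 mm. A picture is of the moment at which its call begins. There is no depth.
- workorder.close_job(): hands the job in, once; it reports no verdict.
The state is a dict: "time_s": time; "q": joint angles; "qvel": joint speeds; "joint_efforts": joint torques, N m; "position": TCP position; "tool_rot": TCP orientation; "ft_force": force on the tool from outside, world axes, zero at the start; "wrist_torque": the same for the moment, N m; "grip_width": finger opening in m.
Only numpy, scipy, OpenCV 4.12 (cv2) and the standard library are available. Lean on these libraries where they do the work, as an engineer would, in place of code of your own. Each camera call takes 0.05 s, during which the arm holds its last target. There are 200 camera calls.

## Working session

There is one attempt and no reset: what is moved stays moved. The work goes in short steps, Python scripts to look and compute and a tool call to move; the robot and the scene stay as the last step left them, time stands still between calls to the robot, and variables do not carry over. Pictures are saved under pics/ and viewed, about 12 in all and at most 16, crops included, and the job is handed in when it is done.

Besides the shell and the picture viewer there is one more tool, called after "Emit:" as name(argument=value, ...), one argument or row to a line, values as JSON. arm_command: Moves the arm, as the interface text tells. Its arguments: {"type":"object","properties":{"plan":{"type":"array","items":{"type":"array","items":{"type":"array","items":{"type":"number"}}}},"jaw":{"type":"number"},"newtons":{"type":"number"}},"required":["plan"]}

```bash
ls; mkdir -p pics; python3 - <<'E'
from rig import sensors,get_image
import cv2,numpy as np
s=sensors.observe()
for k in s: print(k,np.round(s[k],3).tolist())
for n in("scene","top","wrist"):
    g=get_image(n); cv2.imwrite(f"pics/{n}0.png",g["img"][:,:,::-1]); print(n,g["fx"],g["fy"],g["cx"],g["cy"],g["dist"],np.round(g["T"],4).tolist())
a=cv2.imread("pics/scene0.png");b=cv2.imread("pics/top0.png")
E
```

```text
pics
time_s 0.0
q [-79.029, 21.84, 74.385, -0.0, 83.858, -12.334]
qvel [0.079, -0.01, -0.012, -0.004, 0.003, -0.016]
joint_efforts [-0.002, -44.846, -23.128, -0.0, 0.005, -0.0]
position [0.218, -0.505, 0.256]
tool_rot [[-0.0, 0.396, -0.918], [0.001, -0.918, -0.396], [-1.0, -0.001, -0.0]]
ft_force [0.889, -0.077, -0.01]
wrist_torque [-0.01, -0.032, 0.028]
grip_width 0.085
scene 444.15977793978567 444.15977793978567 271.6899311187861 206.34937352854078 [0.03019945 0.         0.         0.         0.        ] [[-0.0967, -0.8096, 0.579, 1.3637], [0.9952, -0.0711, 0.0668, 0.1673], [-0.013, 0.5827, 0.8126, 1.2736], [0.0, 0.0, 0.0, 1.0]]
top 382.47636264639686 382.47636264639686 281.0059989095081 205.8377686349817 [0.0064029 0.        0.        0.        0.       ] [[-0.0029, 0.9903, -0.1391, 0.4014], [-0.9996, 0.0012, 0.0295, 0.0674], [0.0294, 0.1392, 0.9898, 1.1593], [0.0, 0.0, 0.0, 1.0]]
wrist 312.64963907462766 312.64963907462766 278.87573287774813 208.45457008399205 [-0.0604903  0.         0.         0.         0.       ] [[0.3954, 0.8868, 0.2392, 0.279], [-0.9185, 0.3817, 0.1031, -0.4796], [0.0002, -0.2605, 0.9655, 0.3735], [0.0, 0.0, 0.0, 1.0]]
```

View pics/top0.png

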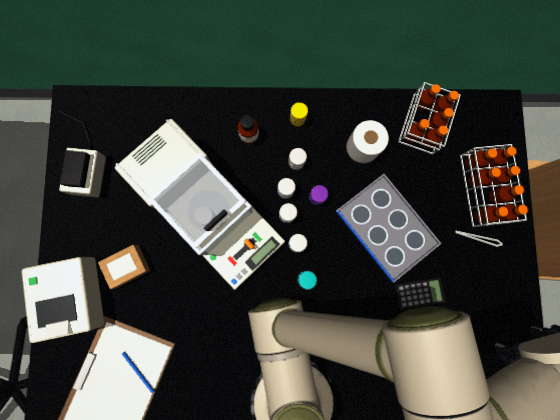

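View pics/scene0.png

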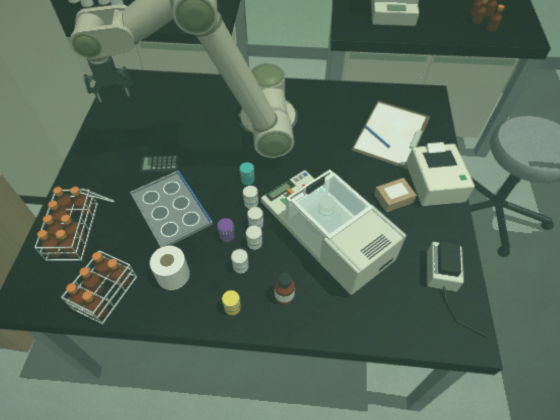

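The top view shows four white jars in a column (about col 288–298, rows 158–243), the tray with its blue edge at lower left (about 388,227), and the balance pointing up-left with its console at (243,250). The scene view agrees. Next I'll enlarge crops to measure.

```bash
cat > h.py <<'E'
import numpy as np,cv2
from rig import sensors,get_image
def cam(g): return np.array([[g["fx"],0,g["cx"]],[0,g["fy"],g["cy"]],[0,0,1.]]),np.array(g["dist"],float),np.array(g["T"],float)
def ray(g,uv):
    K,d,T=cam(g); p=cv2.undistortPoints(np.array(uv,float).reshape(-1,1,2),K,d).reshape(-1,2)
    v=np.c_[p[:,0],-p[:,1],-np.ones(len(p))]@T[:3,:3].T
    return T[:3,3],v/np.linalg.norm(v,axis=1,keepdims=True)
def plane(g,uv,z):
    o,v=ray(g,uv); return o+v*((z-o[2])/v[:,2:])
def proj(g,P):
    K,d,T=cam(g); c=(np.atleast_2d(P)-T[:3,3])@T[:3,:3]; c=c*[1,-1,-1]
    return cv2.projectPoints(c,np.zeros(3),np.zeros(3),K,d)[0].reshape(-1,2)
def tri(gs,uvs):
    A=np.zeros((3,3));b=np.zeros(3)
    for g,uv in zip(gs,uvs):
        o,v=ray(g,[uv]);M=np.eye(3)-np.outer(v[0],v[0]);A+=M;b+=M@o
    return np.linalg.solve(A,b)
def tool(dw):
    "world shift -> tool units"
    return np.round(np.array(sensors.observe()["tool_rot"]).T@np.array(dw)/0.025,3)
def save(g,n,box=None,k=1):
    im=g["img"][:,:,::-1]
    if box: im=im[box[1]:box[3],box[0]:box[2]]
    im=cv2.resize(im,None,fx=k,fy=k,interpolation=cv2.INTER_CUBIC); cv2.imwrite(f"pics/{n}.png",im)
E
python3 - <<'E'
from h import *
import pickle
t=get_image("top");s=get_image("scene");pickle.dump((t,s),open("g0.pkl","wb"))
save(t,"c1",(100,110,360,305),3)
save(s,"c2",(120,130,420,320),2.6)
def blobs(g,f,amin,amax):
    m=f(g["img"].astype(int)).astype(np.uint8);n,l,st,c=cv2.connectedComponentsWithStats(m)
    return [(c[i].round(1).tolist(),st[i].tolist()) for i in range(1,n) if amin<st[i,4]<amax]
for g in(t,s):
    hsv=lambda im:cv2.cvtColor(im.astype(np.uint8),cv2.COLOR_RGB2HSV)
    print("white",*blobs(g,lambda im:(hsv(im)[...,2]>150)&(hsv(im)[...,1]<60),100,900),sep="\n")
    print("blue",*blobs(g,lambda im:(im[...,2]>im[...,0]+80)&(im[...,2]>im[...,1]+50),15,900),sep="\n")
print(plane(t,[(298,153),(287,184),(288,209),(298,239)],.072))
print("blob base",plane(t,[(290,400)],0))
E
```

```text
white
([25.9, 109.2], [0, 100, 51, 23, 881])
([370.1, 137.2], [353, 120, 36, 35, 825])
([539.8, 149.9], [527, 135, 30, 26, 254])
([80.5, 174.8], [59, 148, 38, 46, 328])
([297.5, 155.9], [289, 148, 18, 17, 230])
([286.0, 186.1], [278, 178, 17, 17, 237])
([380.7, 198.4], [371, 188, 21, 21, 145])
([287.8, 211.7], [279, 203, 18, 18, 243])
([361.0, 214.0], [351, 204, 21, 21, 149])
([397.5, 219.3], [387, 209, 21, 21, 145])
([377.3, 235.0], [367, 225, 22, 21, 153])
([414.0, 239.9], [404, 229, 21, 22, 145])
([478.6, 237.8], [456, 231, 46, 15, 108])
([297.6, 242.4], [289, 234, 18, 18, 251])
([393.9, 255.7], [384, 246, 21, 21, 150])
([121.1, 266.2], [107, 253, 30, 27, 462])
([266.2, 331.8], [250, 308, 39, 46, 858])
([549.5, 358.0], [532, 353, 28, 11, 196])
([5.8, 359.9], [0, 354, 12, 15, 101])
([24.3, 363.2], [21, 355, 8, 19, 106])
([467.8, 416.6], [441, 409, 44, 11, 122])
blue
([365.5, 246.3], [337, 211, 57, 71, 223])
([233.5, 281.1], [231, 279, 6, 6, 23])
([137.4, 372.2], [122, 353, 32, 40, 161])
white
([395.7, 7.4], [374, 2, 45, 12, 351])
([515.7, 145.4], [500, 128, 30, 37, 402])
([470.3, 1
[... 170 characters left out ...]
.3], [243, 186, 14, 17, 156])
([150.3, 197.1], [141, 190, 19, 15, 106])
([180.6, 202.7], [171, 195, 20, 16, 107])
([159.4, 212.5], [150, 205, 20, 16, 117])
([254.5, 222.8], [246, 204, 17, 37, 368])
([518.3, 215.4], [504, 209, 35, 14, 117])
([190.6, 218.4], [181, 210, 20, 17, 120])
([169.2, 229.0], [160, 221, 20, 17, 120])
([518.0, 227.1], [507, 220, 31, 12, 189])
([447.1, 269.7], [432, 242, 32, 41, 299])
([169.1, 264.0], [150, 245, 36, 44, 896])
([239.0, 256.0], [231, 249, 16, 15, 180])
blue
[[ 0.71078219 -0.01534799  0.072     ]
 [ 0.61814896  0.01740863  0.072     ]
 [ 0.54510893  0.01490741  0.072     ]
 [ 0.45916812 -0.01306055  0.072     ]]
blob base [[0.00447357 0.00874874 0.        ]]
```

View pics/c1.png

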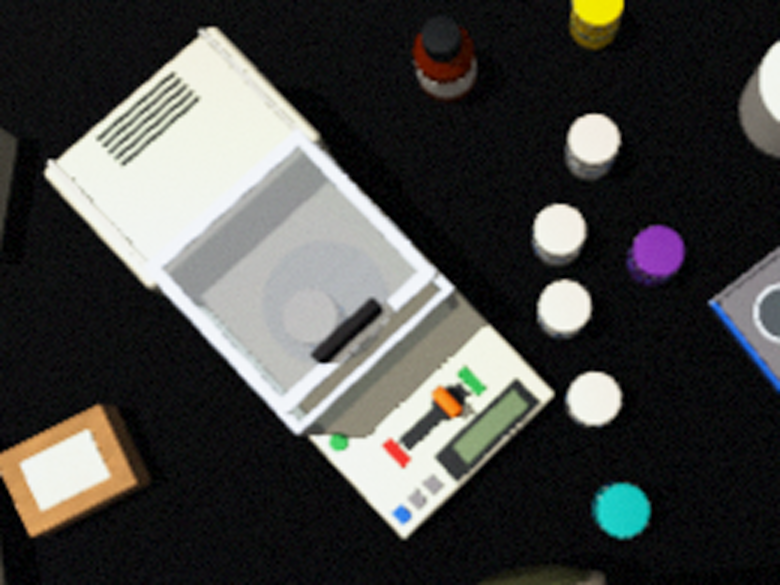

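View pics/c2.png

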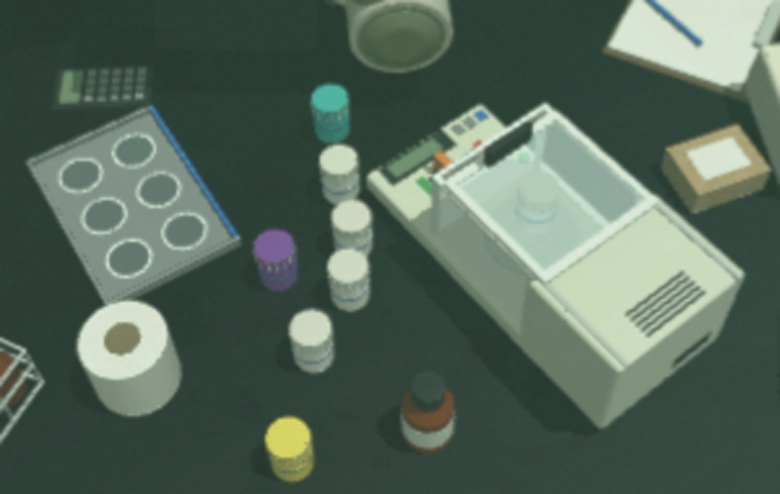

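The crops show the roof bar at about (216,220) top / (308,188) scene, the orange lock at (249,244) top, green mark nearer the jars, red mark opposite, and the pan jar under the glass near (203,215).

```bash
python3 - <<'E'
from h import *
import pickle
t,s=pickle.load(open("g0.pkl","rb"))
np.set_printoptions(precision=4,suppress=True)
T=[(380.7,198.4),(361,214),(397.5,219.3),(377.3,235),(414,239.9),(393.9,255.7)]
S=[(169.2,229.0),(190.6,218.4),(159.4,212.5),(180.6,202.7),(150.3,197.1),(171,187.2)]
D=plane(t,T,.008); print("disc top\n",D,"\nscene\n",plane(s,S,.008))
print("tri z",[tri((t,s),(a,b)).round(4).tolist() for a,b in zip(T,S)])
def mask(g,f,box):
    im=g["img"].astype(int); m=np.zeros(im.shape[:2],bool);m[box[1]:box[3],box[0]:box[2]]=1
    m&=f(im); v,u=np.nonzero(m); return np.array([u.mean(),v.mean()]),len(u)
org=lambda i:(i[...,0]>150)&(i[...,1]<i[...,0]*.7)&(i[...,1]>i[...,0]*.3)&(i[...,2]<90)
red=lambda i:(i[...,0]>130)&(i[...,1]<80)&(i[...,2]<90)
grn=lambda i:(i[...,1]>i[...,0]+60)&(i[...,1]>i[...,2]+40)
for n,f,z in(("org",org,.084),("red",red,.05),("green",grn,.05)):
    a,c=mask(t,f,(222,225,290,275)); print(n,a,c,plane(t,[a],z))
a,_=mask(t,org,(222,225,290,275))
bs=lambda i:(i[...,0]>i[...,2]+35)
try:
    b,c=mask(s,bs,(275,175,305,200)); print("org scene",b,c,tri((t,s),(a,b)))
except Exception as e: print(e)
blk=lambda i:i.sum(-1)<90
a,c=mask(t,blk,(203,207,229,232)); b,c2=mask(s,blk,(300,175,322,200)); print("bar",a,c,b,c2,tri((t,s),(a,b)),plane(t,[a],.2))
m=(blk(t["img"].astype(int))[207:232,203:229]).astype(np.uint8);p=np.argwhere(m)[:,::-1].astype(np.float32);r=cv2.minAreaRect(p);bx=cv2.boxPoints(r)+[203,207];print(bx,plane(t,bx,.2))
# roof edges
c=lambda x,y:(x/3+100,y/3+110)
print("roof corners",plane(t,[c(160,275),c(300,428),c(300,138),c(452,287)],.176))
# jars
for cx,cy in((297.5,155.9),(286,186.1),(287.8,211.7),(297.6,242.4)):
    x,y=int(cx),int(cy); m=t["img"][y-14:y+16,x-14:x+15].min(-1); u=np.argwhere(m>150)[:,::-1]
    (q,w),rr=cv2.minEnclosingCircle(u.astype(np.float32)); print("jar",plane(t,[(cx,cy)],.072),(q+x-14,w+y-14),rr,len(u))
E
```

```text
disc top
 [[ 0.5867 -0.2734  0.008 ]
 [ 0.5384 -0.211   0.008 ]
 [ 0.5222 -0.3225  0.008 ]
 [ 0.4744 -0.2586  0.008 ]
 [ 0.4594 -0.3701  0.008 ]
 [ 0.4121 -0.3065  0.008 ]] 
scene
 [[ 0.5863 -0.2738  0.008 ]
 [ 0.5372 -0.2103  0.008 ]
 [ 0.5223 -0.3235  0.008 ]
 [ 0.4743 -0.2591  0.008 ]
 [ 0.4594 -0.3722  0.008 ]
 [ 0.4088 -0.3089  0.008 ]]
tri z [[0.5866, -0.2735, 0.0085], [0.5382, -0.2102, 0.0095], [0.5223, -0.3231, 0.0078], [0.4744, -0.2588, 0.0081], [0.4595, -0.3712, 0.0079], [0.4121, -0.3062, 0.0121]]
org [247.717  244.5094] 53 [[0.4434 0.1287 0.084 ]]
red [236.5152 256.6061] 33 [[0.4102 0.1623 0.05  ]]
green [256.7027 236.6216] 37 [[0.4674 0.1049 0.05  ]]
org scene [291.7857 189.9286] 42 [0.4432 0.1296 0.0853]
bar [216.8 220.9] 50 [nan nan] 0 [nan nan nan] [[0.4979 0.1999 0.2   ]]
[[206.4387 229.4012]
 [225.0333 211.9688]
 [226.2807 213.2994]
 [207.6861 230.7318]] [[0.4766 0.2253 0.2   ]
 [0.5205 0.1798 0.2   ]
 [0.5171 0.1766 0.2   ]
 [0.4733 0.2221 0.2   ]]
roof corners [[0.5501 0.3668 0.176 ]
 [0.4194 0.244  0.176 ]
 [0.6716 0.2507 0.176 ]
 [0.54   0.1167 0.176 ]]
jar [[ 0.702  -0.0138  0.072 ]] (297.3314609527588, 155.8932580947876) 8.332244873046875 217
jar [[0.612  0.0203 0.072 ]] (285.9971752166748, 186.22881317138672) 8.46914291381836 226
jar [[0.5373 0.0155 0.072 ]] (287.67647075653076, 211.5) 8.69096565246582 236
jar [[ 0.4495 -0.0118  0.072 ]] (294.5, 242.5) 11.768702507019043 252<stdin>:11: RuntimeWarning: Mean of empty slice.
  ret = ret.dtype.type(ret / rcount)
```

Tray is at about -52° yaw and the balance at about +45°. I'll go above the roof bar with the jaws along the balance's x axis.

Emit:
arm_command(
  plan=[
    [[-1.5,-0.5,-0.5,-1,0,0],[-3,-1.5,-1.5,-2,0,0],[-3.4,-2.8,-2.8,-3.2,0,0],[-3.4,-4.1,-4.1,-4.4,0,0],[-3.4,-5.4,-5.4,-5.6,0,0],[-3.4,-6.7,-6.7,-6.8,0,0],[-3.4,-8,-8,-8,0,0],[-3.4,-9.3,-9.3,-9.2,0,0],[-3.4,-10.6,-10.6,-10.4,0,0],[-3.4,-11.9,-11.9,-11.6,0,0]],
  ],
  jaw=0,
  newtons=30,
)

```text
time_s: 1.25
position: [0.3733, -0.1123, 0.3414]
tool_rot: [[0.0, 0.998, 0.056], [-0.0, 0.056, -0.998], [-1.0, 0.0, 0.0]]
ft_force: [0.8, 0.2, 0.1]
grip_width: 0.0853
```

Emit:
arm_command(
  plan=[
    [[0,0.7,-1.6,-1,0,0],[0,1.4,-3.2,-2,0,0],[0,2.1,-4.8,-3,0,0],[0,2.8,-6.4,-4,0,0],[0,3.6,-8,-5,0,0],[0,4.4,-9.6,-6,0,0],[0,5.2,-11.2,-7,0,0],[0,5.3,-11.8,-7,0,0],[0,5.3,-11.8,-7,0,0],[0,5.3,-11.8,-7,0,0]],
  ],
)

```text
time_s: 2.25
position: [0.4902, 0.1866, 0.3413]
tool_rot: [[-0.0, 0.709, 0.705], [-0.0, 0.705, -0.709], [-1.0, -0.001, 0.0]]
ft_force: [0.3, 0.2, -0.9]
grip_width: 0.0854
```

```bash
python3 - <<'E'
from h import *
import pickle
np.set_printoptions(precision=4,suppress=True)
g=get_image("wrist");pickle.dump((g,sensors.observe()),open("w1.pkl","wb"));save(g,"w1",None,1.4)
print(sensors.observe()["position"],sensors.observe()["tool_rot"])
E
```

```text
[0.4902 0.1862 0.3415] [[-0.      0.7093  0.7049]
 [-0.0003  0.7049 -0.7093]
 [-1.     -0.0003  0.0002]]
```

View pics/w1.png

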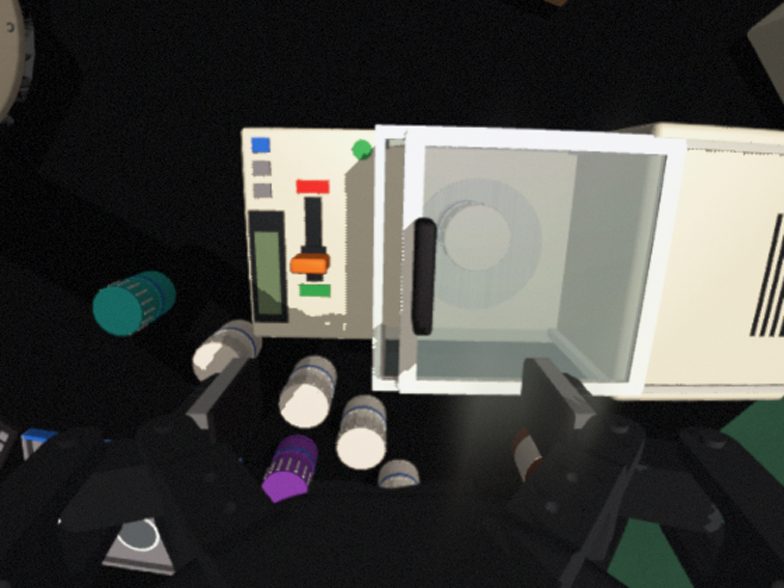

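The wrist view shows the bar at (424,277)/1.4, the pan jar cap at (477,237)/1.4, the lock grip at (310,264)/1.4, and red/green marks at (312,187)/(315,290), all aligned with the tool axes.

```bash
python3 - <<'E'
from h import *
import pickle
np.set_printoptions(precision=4,suppress=True)
g,st=pickle.load(open("w1.pkl","rb"));t,s=pickle.load(open("g0.pkl","rb"))
f=lambda x,y:(x/1.4,y/1.4)
im=g["img"].astype(int)
def cen(f,box):
    m=np.zeros(im.shape[:2],bool);m[box[1]:box[3],box[0]:box[2]]=1;m&=f(im);v,u=np.nonzero(m);r=cv2.minAreaRect(np.c_[u,v].astype(np.float32));return np.array(r[0]),r[1],r[2],len(u)
bar=cen(lambda i:i.max(-1)<75,(290,150,316,245));print("bar",bar,plane(g,[bar[0]],.208),tri((g,t),(bar[0],(216,220.3))))
org=cen(lambda i:(i[...,0]>170)&(i[...,1]<130)&(i[...,1]>60)&(i[...,2]<70),(200,175,245,205));print("org",org,plane(g,[org[0]],.084),tri((g,t),(org[0],(247.7,244.5))))
print("marks red,green",plane(g,[f(312,187),f(315,290)],.05))
print("roof corners",plane(g,[f(405,131),f(684,143),f(400,390),f(640,390)],.176))
print("console corners",plane(g,[f(242,130),f(252,337)],.05))
print("pan centre",plane(g,[f(478,243)],.067),"L R T B",plane(g,[f(411,243),f(541,243),f(478,178),f(478,310)],.067))
print("panjar",plane(g,[f(477,237)],.139),tri((g,t),(f(477,237),(203.3,214.7))))
E
```

```text
bar (array([302.3382, 197.03  ]), (15.383048057556152, 82.26896667480469), 2.0454084873199463, 1223) [[0.4993 0.2048 0.208 ]] [0.5009 0.203  0.1959]
org (array([220. , 189.5]), (9.0, 24.0), 90.0, 197) [[0.4481 0.1264 0.084 ]] [0.4456 0.1282 0.0894]
marks red,green [[0.402  0.1735 0.05  ]
 [0.4697 0.1034 0.05  ]]
roof corners [[0.4328 0.2569 0.176 ]
 [0.5616 0.3788 0.176 ]
 [0.5548 0.1313 0.176 ]
 [0.6806 0.2541 0.176 ]]
console corners [[0.3233 0.1664 0.05  ]
 [0.4574 0.0224 0.05  ]]
pan centre [[0.5434 0.2452 0.067 ]] L R T B [[0.5005 0.2024 0.067 ]
 [0.584  0.2859 0.067 ]
 [0.5011 0.2838 0.067 ]
 [0.5904 0.2025 0.067 ]]
panjar [[0.5214 0.2454 0.139 ]] [0.5212 0.2451 0.1381]
```

Emit:
arm_command(
  plan=[
    [[1.5,0.7,-0.2,0,0,0],[3,0.7,-0.2,0,0,0],[4,0.7,-0.2,0,0,0],[4.8,0.7,-0.2,0,0,0],[5.3,0.7,-0.2,0,0,0],[5.3,0.7,-0.2,0,0,0],[5.3,0.7,-0.2,0,0,0]],
  ],
)

```text
time_s: 3.0
position: [0.4996, 0.2022, 0.2096]
tool_rot: [[0.001, 0.709, 0.705], [0.0, 0.705, -0.709], [-1.0, 0.001, 0.001]]
ft_force: [0.7, -0.3, 0.5]
grip_width: 0.0853
```

Emit:
arm_command(
  plan=[
    [[0,0,0,0,0,0],[0,0,0,0,0,0],[0,0,0,0,0,0],[0,0,0,0,0,0],[0,0,0,0,0,0],[0,0,0,0,0,0],[0,0,0,0,0,0],[0,0,0,0,0,0]],
  ],
  jaw=1,
  newtons=25,
)

```text
time_s: 3.8
position: [0.4995, 0.2032, 0.2091]
tool_rot: [[0.001, 0.708, 0.706], [0.0, 0.706, -0.708], [-1.0, 0.001, 0.0]]
ft_force: [0.7, 1.7, 3.3]
grip_width: 0.0113
```

Emit:
arm_command(
  plan=[
    [[0,0.5,0.01,0,0,0],[0,1.2,0.02,0,0,0],[0,2,0.04,0,0,0],[0,2.8,0.06,0,0,0],[0,3.6,0.07,0,0,0],[0,4.4,0.09,0,0,0],[0,5.1,0.1,0,0,0],[0,5.6,0.11,0,0,0],[0,5.9,0.12,0,0,0],[0,6.05,0.12,0,0,0]],
  ],
)

```text
time_s: 4.8
position: [0.597, 0.2961, 0.2087]
tool_rot: [[-0.039, 0.711, 0.702], [-0.031, 0.702, -0.712], [-0.999, -0.05, -0.005]]
ft_force: [-84.6, -77.6, 39.3]
grip_width: 0.0115
```

Emit:
arm_command(
  plan=[
    [[0,0,0,0,0,0],[0,0,0,0,0,0],[0,0,0,0,0,0]],
  ],
)

```text
time_s: 5.1
position: [0.5969, 0.296, 0.2087]
tool_rot: [[-0.038, 0.711, 0.702], [-0.029, 0.701, -0.712], [-0.999, -0.048, -0.006]]
ft_force: [-74.6, -66.1, 32.4]
grip_width: 0.0117
```

```bash
python3 - <<'E'
from h import *
import pickle
t=get_image("top");s=get_image("scene");pickle.dump((t,s),open("g1.pkl","wb"))
a=t["img"][110:305,100:360,::-1];b=s["img"][130:320,220:420,::-1]
a=cv2.resize(a,None,fx=1.7,fy=1.7,interpolation=2);b=cv2.resize(b,(348,a.shape[0]),interpolation=2);cv2.imwrite("pics/o1.png",np.hstack([a,b]))
E
```

```text
(no output)
```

View pics/o1.png

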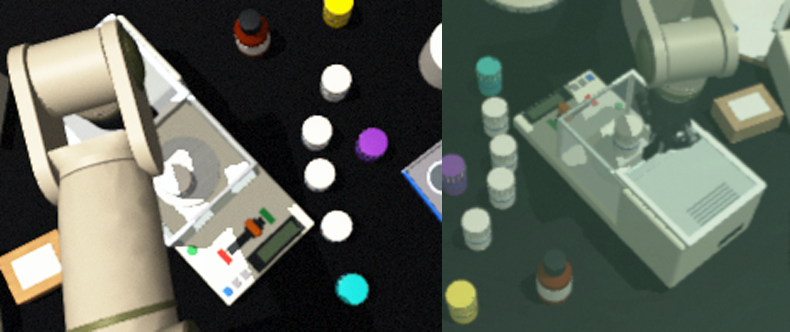

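Force 115 N: the roof met its stop about 15 mm early. It had been slightly ajar, as the wrist view shows. I'll relieve that at once, then release and rise.

Emit:
arm_command(
  plan=[
    [[0,-0.35,0,0,0,0],[0,-0.65,0,0,0,0],[0,-0.65,0,0,0,0],[0,-0.65,0,0,0,0]],
  ],
)

```text
time_s: 5.6
position: [0.5959, 0.2951, 0.2089]
tool_rot: [[-0.004, 0.709, 0.706], [-0.004, 0.706, -0.709], [-1.0, -0.005, -0.0]]
ft_force: [-11.0, -8.8, 7.3]
grip_width: 0.0114
```

Emit:
arm_command(
  plan=[
    [[0,0,0,0,0,0],[0,0,0,0,0,0],[0,0,0,0,0,0],[0,0,0,0,0,0],[0,0,0,0,0,0],[-0.7,0,0,0,0,0],[-1.6,0,0,0,0,0],[-2.6,0,0,0,0,0],[-3.6,-0.5,-0.1,0,0,0],[-4,-1.5,-0.3,0,0,0]],
  ],
  jaw=0.2,
)

```text
time_s: 6.6
position: [0.5659, 0.2754, 0.3107]
tool_rot: [[0.004, 0.708, 0.706], [0.001, 0.706, -0.708], [-1.0, 0.003, 0.002]]
ft_force: [0.6, -0.2, -0.3]
grip_width: 0.0684
```

Emit:
arm_command(
  plan=[
    [[0,-1,-0.2,0,0,0],[0,-2,-0.4,0,0,0],[0,-2,-0.4,0,0,0],[0,-2,-0.4,0,0,0],[0,-2,-0.4,0,0,0]],
  ],
)

```text
time_s: 7.1
position: [0.5234, 0.2472, 0.3086]
tool_rot: [[0.0, 0.708, 0.706], [0.0, 0.706, -0.708], [-1.0, 0.0, 0.0]]
ft_force: [0.6, -0.5, 0.5]
grip_width: 0.068
```

```bash
python3 - <<'E'
from h import *
import pickle
np.set_printoptions(precision=4,suppress=True)
g=get_image("wrist");t=get_image("top");o=sensors.observe();pickle.dump((g,t,o),open("w2.pkl","wb"));save(g,"w2",None,1.4)
print(o["position"],o["tool_rot"],o["ft_force"],o["grip_width"])
print("expected jar px*1.4",proj(g,[[.5212,.2452,.139]])*1.4)
E
```

```text
[0.5234 0.2472 0.3084] [[-0.0004  0.7081  0.7061]
 [-0.      0.7061 -0.7081]
 [-1.     -0.0003 -0.0002]] [-0.4824 -0.1693  0.0188] 0.06832779791645098
expected jar px*1.4 [[385.8691 272.6656]]
```

View pics/w2.png

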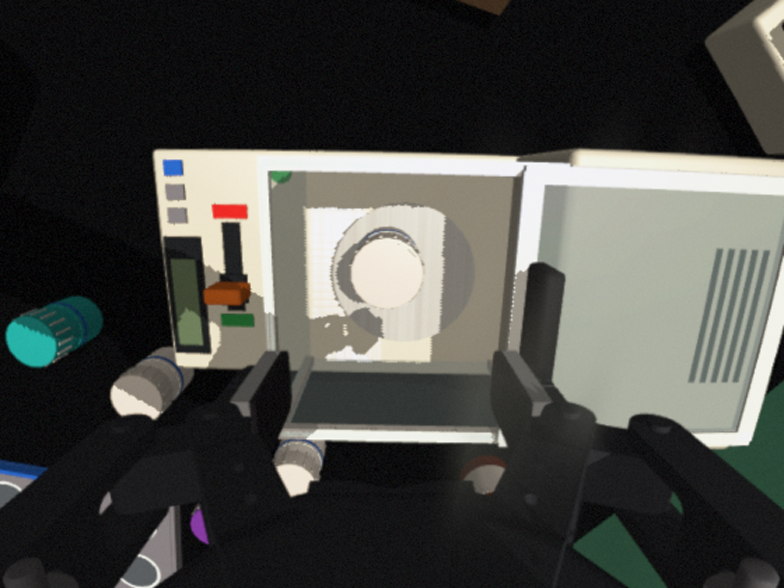

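The roof is open and the pan jar cap sits at (388,272), within 2 px of the prediction. I'll descend, grasp and lift straight up.

Emit:
arm_command(
  plan=[
    [[1.5,0,0,0,0,0],[3,-0.1,0,0,0,0],[4.5,-0.1,0,0,0,0],[5.8,-0.1,0,0,0,0],[6.7,-0.1,0,0,0,0],[7.2,-0.1,0,0,0,0],[7.35,-0.1,0,0,0,0],[7.35,-0.1,0,0,0,0],[7.35,-0.1,0,0,0,0]],
  ],
)

```text
time_s: 8.1
position: [0.5216, 0.2453, 0.1262]
tool_rot: [[0.002, 0.708, 0.706], [0.001, 0.706, -0.708], [-1.0, 0.002, 0.001]]
ft_force: [-0.9, -0.6, 0.3]
grip_width: 0.0682
```

Emit:
arm_command(
  plan=[
    [[0,0,0,0,0,0],[0,0,0,0,0,0],[0,0,0,0,0,0],[0,0,0,0,0,0],[0,0,0,0,0,0]],
  ],
  jaw=1,
  newtons=30,
)

```text
time_s: 8.6
position: [0.5214, 0.2452, 0.1262]
tool_rot: [[0.002, 0.708, 0.706], [0.0, 0.706, -0.708], [-1.0, 0.002, 0.001]]
ft_force: [-0.8, 0.1, 6.3]
grip_width: 0.0492
```

Emit:
arm_command(
  plan=[
    [[-0.2,0,0,0,0,0],[-0.6,0,0,0,0,0],[-1.4,0,0,0,0,0],[-2.4,0,0,0,0,0],[-3.5,0,0,0,0,0],[-4.8,0,0,0,0,0],[-6,0,0,0,0,0],[-6.4,0,0,0,0,0],[-6.4,0,0,0,0,0]],
  ],
)

```text
time_s: 9.5
position: [0.5211, 0.2452, 0.2861]
tool_rot: [[0.002, 0.708, 0.706], [0.001, 0.706, -0.708], [-1.0, 0.002, 0.001]]
ft_force: [0.0, 0.2, -2.8]
grip_width: 0.0494
```

Emit:
arm_command(
  plan=[
    [[0,-0.8,0.9,0.6,0,0],[0,-2,2.2,1.5,0,0],[0,-3.2,3.5,2.4,0,0],[0,-4.5,4.9,3.3,0,0],[0,-5.8,6.3,4.2,0,0],[0,-7.1,7.7,5.1,0,0],[0,-8.4,9.1,6,0,0],[0.8,-9.7,10.5,6.9,0,0],[1.7,-10.9,11.8,7.8,0,0],[2.6,-11.8,12.7,8.5,0,0]],
  ],
)

```text
time_s: 10.5
position: [0.5353, -0.1904, 0.2173]
tool_rot: [[-0.002, 0.994, -0.111], [0.001, -0.111, -0.994], [-1.0, -0.003, -0.001]]
ft_force: [0.4, 0.5, -2.2]
grip_width: 0.0496
```

Emit:
arm_command(
  plan=[
    [[0,0,0,0.2,0,0],[0,0,0,0.2,0,0],[0,0,0,0.2,0,0]],
  ],
)

```text
time_s: 10.8
position: [0.5362, -0.1871, 0.2199]
tool_rot: [[-0.0, 0.992, -0.125], [0.0, -0.125, -0.992], [-1.0, -0.0, -0.0]]
ft_force: [-0.3, -0.7, -1.8]
grip_width: 0.0493
```

```bash
python3 - <<'E'
from h import *
print(sensors.observe()["position"],sensors.observe()["tool_rot"])
p=np.array(sensors.observe()["position"]); print(tool(np.array([.5380,-.2105,.0675])-p))
import pickle
t=get_image("top");hsv=cv2.cvtColor(t["img"],cv2.COLOR_RGB2HSV);m=((hsv[...,2]>150)&(hsv[...,1]<60)).astype(np.uint8)
n,l,st,c=cv2.connectedComponentsWithStats(m)
for i in range(1,n):
    if 100<st[i,4]<400 and st[i,2]<22 and st[i,3]<24: print(c[i].round(1),st[i,4],plane(t,[c[i]],.072).round(4))
E
```

```text
[ 0.5362137  -0.1870704   0.21993937] [[-2.96394984e-04  9.92135816e-01 -1.25165629e-01]
 [ 4.70229469e-04 -1.25165482e-01 -9.92135767e-01]
 [-9.99999846e-01 -3.52920632e-04 -4.29433077e-04]]
[6.097 0.19  0.923]
[297.5 155.9] 231 [[ 0.702  -0.0137  0.072 ]]
[286.  186.1] 237 [[0.6119 0.0203 0.072 ]]
[287.7 211.7] 245 [[0.5373 0.0158 0.072 ]]
[297.6 242.4] 251 [[ 0.4495 -0.0118  0.072 ]]
[  5.4 359.4] 107 [[0.1419 0.7679 0.072 ]]
[ 24.4 363.1] 105 [[0.1317 0.7179 0.072 ]]
```

Emit:
arm_command(
  plan=[
    [[0.8,0.2,0.9,0,0,0],[2,0.2,0.9,0,0,0],[3.4,0.2,0.9,0,0,0],[4.6,0.2,0.9,0,0,0],[5.4,0.2,0.9,0,0,0],[5.8,0.2,0.9,0,0,0],[6,0.2,0.9,0,0,0],[6.05,0.2,0.9,0,0,0],[6.05,0.2,0.9,0,0,0]],
  ],
)

```text
time_s: 11.75
position: [0.5388, -0.211, 0.0698]
tool_rot: [[0.001, 0.992, -0.126], [-0.001, -0.126, -0.992], [-1.0, 0.002, 0.001]]
ft_force: [-0.2, -0.1, -2.3]
grip_width: 0.0495
```

Emit:
arm_command(
  plan=[
    [[0.05,0,0,0,0,0],[0.1,0,0,0,0,0],[0.1,0,0,0,0,0],[0.1,0,0,0,0,0]],
  ],
)

```text
time_s: 12.15
position: [0.5386, -0.2111, 0.0672]
tool_rot: [[0.001, 0.992, -0.127], [-0.001, -0.127, -0.992], [-1.0, 0.001, 0.001]]
ft_force: [-1.4, 1.4, 6.3]
grip_width: 0.0491
```

Emit:
arm_command(
  plan=[
    [[0,0,0,0,0,0],[0,0,0,0,0,0],[0,0,0,0,0,0],[0,0,0,0,0,0],[-0.8,0,0,0,0,0],[-2,0,0,0,0,0],[-3.4,0,0,0,0,0],[-5,0,0,0,0,0],[-6.5,0,0,0,0,0],[-6.8,0,0,0,0,0]],
  ],
  jaw=0.2,
)

```text
time_s: 13.15
position: [0.5393, -0.2115, 0.2408]
tool_rot: [[0.007, 0.992, -0.127], [-0.004, -0.127, -0.992], [-1.0, 0.007, 0.003]]
ft_force: [-0.3, -0.2, 0.1]
grip_width: 0.0682
```

Jar one is on blue0. Next, the lock: I'll move above it with the jaws along the balance's y and the camera side away from the glass.

Emit:
arm_command(
  plan=[
    [[0,-0.5,-1.2,-1.3,0,0],[0,-1.1,-2.6,-2.6,0,0],[0,-1.7,-4,-3.9,0,0],[0,-2.3,-5.4,-5.2,0,0],[0,-2.9,-6.9,-6.5,0,0],[0,-3.5,-8.4,-7.8,0,0],[0,-4.1,-9.9,-9.1,0,0],[0,-4.7,-11.4,-10.4,0,0],[0,-5.2,-12.5,-11.7,0,0],[0,-5.4,-13,-13,0,0]],
  ],
)

```text
time_s: 14.15
position: [0.4443, 0.1306, 0.2357]
tool_rot: [[-0.001, 0.323, 0.946], [0.0, 0.946, -0.323], [-1.0, -0.0, -0.001]]
ft_force: [-0.7, -0.8, 0.1]
grip_width: 0.0684
```

Emit:
arm_command(
  plan=[
    [[0,0,0,-1.3,0,0],[0,0,0,-2.6,0,0],[0,0,0,-3.9,0,0],[0,0,0,-5.2,0,0],[0,0,0,-6.5,0,0],[0,0,0,-7.8,0,0],[0,0,0,-9.1,0,0],[0,0,0,-10.5,0,0],[0,0,0,-10.5,0,0],[0,0,0,-10.5,0,0]],
  ],
)

```text
time_s: 15.15
position: [0.4455, 0.1285, 0.2359]
tool_rot: [[-0.001, -0.688, 0.726], [-0.0, 0.726, 0.688], [-1.0, 0.001, -0.001]]
ft_force: [-0.2, 0.5, 0.4]
grip_width: 0.0683
```

```bash
python3 - <<'E'
from h import *
import pickle
np.set_printoptions(precision=4,suppress=True)
g=get_image("wrist");t=get_image("top");o=sensors.observe();pickle.dump((g,t,o),open("w3.pkl","wb"));save(g,"w3",None,1.4)
print(o["position"],o["tool_rot"],o["ft_force"],o["grip_width"])
im=g["img"].astype(int);m=((im[...,0]>150)&(im[...,1]<140)&(im[...,1]>45)&(im[...,2]<80)).astype(np.uint8)
n,l,st,c=cv2.connectedComponentsWithStats(m)
for i in range(1,n):
    if st[i,4]>60: print(c[i],st[i],plane(g,[c[i]],.084))
E
```

```text
[0.4456 0.1285 0.2361] [[-0.0004 -0.6889  0.7249]
 [-0.      0.7249  0.6889]
 [-1.      0.0003 -0.0003]] [-0.7629 -0.5213  0.0995] 0.06847689515373177
[274.7217 196.8391] [269 183  15  34 230] [[0.4462 0.1224 0.084 ]]
```

View pics/w3.png

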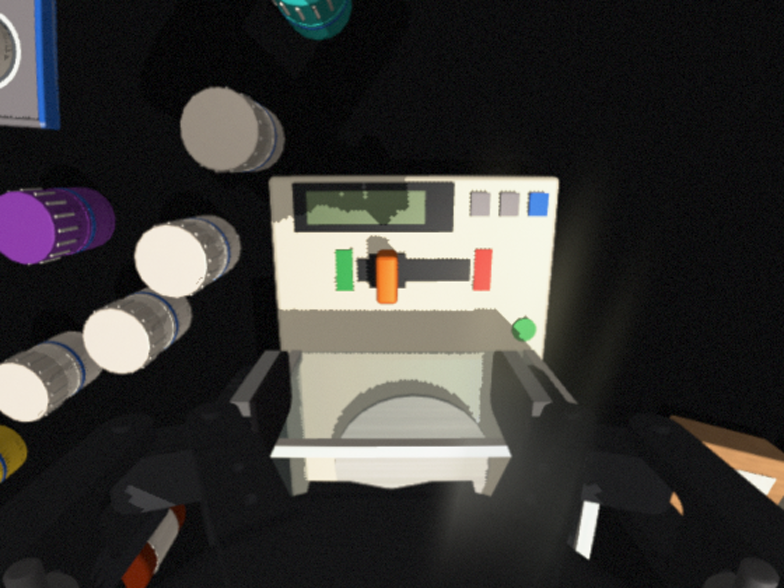

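The view shows the orange grip at (387,277) between green (344,270) and red (482,270), upright in the slot. Descending and gripping.

Emit:
arm_command(
  plan=[
    [[1,-0.16,-0.1,0,0,0],[2.5,-0.16,-0.1,0,0,0],[4,-0.16,-0.1,0,0,0],[5,-0.16,-0.1,0,0,0],[5.8,-0.16,-0.1,0,0,0],[6.2,-0.16,-0.1,0,0,0],[6.2,-0.16,-0.1,0,0,0],[6.2,-0.16,-0.1,0,0,0]],
  ],
)

```text
time_s: 16.05
position: [0.4471, 0.1239, 0.082]
tool_rot: [[0.001, -0.691, 0.723], [0.0, 0.723, 0.691], [-1.0, -0.001, 0.001]]
ft_force: [0.5, -0.6, 0.3]
grip_width: 0.0685
```

Emit:
arm_command(
  plan=[
    [[0,0,0,0,0,0],[0,0,0,0,0,0],[0,0,0,0,0,0],[0,0,0,0,0,0],[0,0,0,0,0,0],[0,0,0,0,0,0],[0,0,0,0,0,0]],
  ],
  jaw=1,
  newtons=25,
)

```text
time_s: 16.75
position: [0.4467, 0.124, 0.0817]
tool_rot: [[0.001, -0.691, 0.723], [0.0, 0.723, 0.691], [-1.0, -0.0, 0.0]]
ft_force: [-1.8, 1.1, 6.7]
grip_width: 0.0134
```

Gripped (13.4 mm). I'll slide in small steps and watch the force.

Emit:
arm_command(
  plan=[
    [[0,0.2,0,0,0,0],[0,0.5,0,0,0,0],[0,0.8,0,0,0,0],[0,1.1,0,0,0,0],[0,1.4,0,0,0,0],[0,1.6,0,0,0,0],[0,1.6,0,0,0,0],[0,1.6,0,0,0,0]],
  ],
)

```text
time_s: 17.55
position: [0.4187, 0.1533, 0.0817]
tool_rot: [[0.0, -0.691, 0.723], [0.001, 0.723, 0.691], [-1.0, 0.0, 0.001]]
ft_force: [-1.8, 1.7, 6.5]
grip_width: 0.0138
```

Emit:
arm_command(
  plan=[
    [[0,0.1,0,0,0,0],[0,0.25,0,0,0,0],[0,0.35,0,0,0,0],[0,0.44,0,0,0,0],[0,0.44,0,0,0,0],[0,0.44,0,0,0,0]],
  ],
)

```text
time_s: 18.15
position: [0.415, 0.1575, 0.0819]
tool_rot: [[0.008, -0.692, 0.722], [-0.007, 0.722, 0.692], [-1.0, -0.01, 0.001]]
ft_force: [12.8, -31.1, -3.7]
grip_width: 0.0131
```

Emit:
arm_command(
  plan=[
    [[0,-0.15,0,0,0,0],[0,-0.15,0,0,0,0]],
  ],
)

```text
time_s: 18.35
position: [0.4153, 0.157, 0.0818]
tool_rot: [[0.003, -0.691, 0.723], [-0.002, 0.723, 0.691], [-1.0, -0.003, 0.001]]
ft_force: [3.7, -11.1, 5.2]
grip_width: 0.0135
```

Emit:
arm_command(
  plan=[
    [[0,0,0,0,0,0],[0,0,0,0,0,0],[0,0,0,0,0,0],[0,0,0,0,0,0],[-0.6,0,0,0,0,0],[-1.8,0,0,0,0,0],[-3.2,0,0,0,0,0],[-5,0,0,0,0,0],[-6.2,0,0,0,0,0],[-6.2,0,0,0,0,0]],
  ],
  jaw=0.4,
)

```text
time_s: 19.35
position: [0.4151, 0.1584, 0.2399]
tool_rot: [[0.008, -0.691, 0.723], [0.001, 0.723, 0.691], [-1.0, -0.005, 0.006]]
ft_force: [-0.2, -0.3, -0.8]
grip_width: 0.0511
```

```bash
python3 - <<'E'
from h import *
import pickle
np.set_printoptions(precision=4,suppress=True)
g=get_image("wrist");t=get_image("top");o=sensors.observe();pickle.dump((g,t,o),open("w4.pkl","wb"));save(g,"w4",(150,100,430,280),2.8)
print(o["position"],o["tool_rot"],o["ft_force"],o["grip_width"])
for f in("w3.pkl","w4.pkl"):
    g,t,o=pickle.load(open(f,"rb"));im=g["img"].astype(int)
    for nm,m in(("org",(im[...,0]>130)&(im[...,1]<140)&(im[...,1]>45)&(im[...,2]<80)),("red",(im[...,0]>120)&(im[...,1]<90)&(im[...,2]<90)&(im[...,1]*.8<im[...,2]))):
        n,l,st,c=cv2.connectedComponentsWithStats(m.astype(np.uint8));i=1+st[1:,4].argmax();print(f,nm,c[i],st[i],plane(g,[c[i]],.084 if nm=="org" else .05))
E
```

```text
[0.4137 0.1582 0.2362] [[ 0.0004 -0.6911  0.7227]
 [ 0.0001  0.7227  0.6911]
 [-1.     -0.0002  0.0003]] [-0.1421  0.0797 -1.0644] 0.051411710197063115
w3.pkl org [274.8426 196.7064] [269 183  16  34 235] [[0.4461 0.1223 0.084 ]]Traceback (most recent call last):
  File "<stdin>", line 9, in <module>
ValueError: attempt to get argmax of an empty sequence
```

View pics/w4.png

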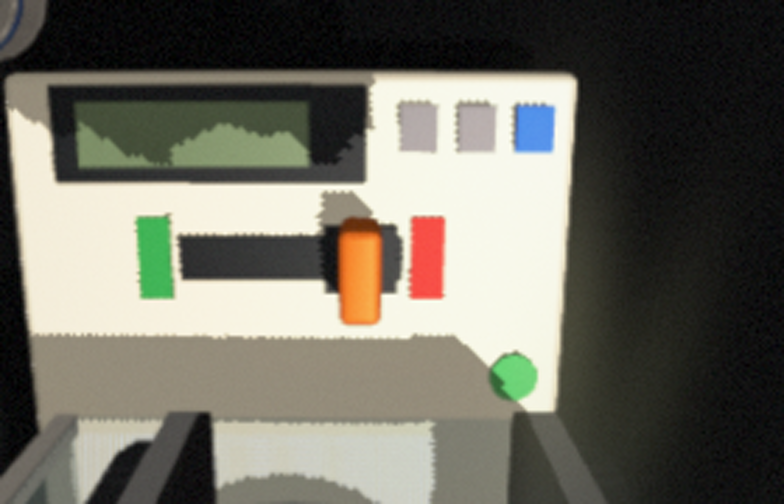

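The lock slider is flush with the slot end beside the red mark (400 vs 411 px). Next I'll shut the roof by pushing the bar from behind with closed fingers.

Emit:
arm_command(
  plan=[
    [[-0.9,0,0.2,0,0,0],[-1.4,-0.1,1.2,0,0,0],[-1.4,-0.3,2.7,0,0,0],[-1.4,-0.4,4.2,0,0,0],[-1.4,-0.6,5.7,0,0,0],[-1.4,-0.8,7.2,0,0,0],[-1.4,-1,8.7,0,0,0],[-1.4,-1.1,9.8,0,0,0],[-1.4,-1.1,10.3,0,0,0],[-1.4,-1.1,10.3,0,0,0]],
  ],
  jaw=1,
)

```text
time_s: 20.45
position: [0.6196, 0.3169, 0.2678]
tool_rot: [[-0.004, -0.692, 0.722], [-0.001, 0.722, 0.692], [-1.0, 0.002, -0.004]]
ft_force: [-0.1, -0.5, -0.3]
grip_width: 0.0002
```

Emit:
arm_command(
  plan=[
    [[0.5,0,0,0,0,0],[1.2,0,0,0,0,0],[1.9,0,0,0,0,0],[2.4,0,0,0,0,0],[2.5,0,0,0,0,0],[2.5,0,0,0,0,0],[2.5,0,0,0,0,0]],
  ],
)

```text
time_s: 21.15
position: [0.6193, 0.3161, 0.2097]
tool_rot: [[0.001, -0.691, 0.723], [0.0, 0.723, 0.691], [-1.0, -0.001, 0.001]]
ft_force: [0.1, -0.3, 0.1]
grip_width: -0.0
```

Emit:
arm_command(
  plan=[
    [[0,0,-0.4,0,0,0],[0,0,-0.9,0,0,0],[0,0,-1.5,0,0,0],[0,0,-2.2,0,0,0],[0,0,-2.9,0,0,0],[0,0,-3.7,0,0,0],[0,0,-4.5,0,0,0],[0,0,-5.2,0,0,0],[0,0,-5.8,0,0,0],[0,0,-6,0,0,0]],
  ],
)

```text
time_s: 22.15
position: [0.5104, 0.2122, 0.2098]
tool_rot: [[0.002, -0.691, 0.723], [0.001, 0.723, 0.691], [-1.0, -0.001, 0.002]]
ft_force: [0.4, 2.0, -1.0]
grip_width: 0.0002
```

Emit:
arm_command(
  plan=[
    [[0,0,-0.1,0,0,0],[0,0,-0.2,0,0,0],[0,0,-0.3,0,0,0],[0,0,-0.3,0,0,0],[0,0,-0.3,0,0,0]],
  ],
)

```text
time_s: 22.65
position: [0.5054, 0.2073, 0.2088]
tool_rot: [[0.0, -0.691, 0.723], [-0.0, 0.723, 0.691], [-1.0, -0.0, -0.0]]
ft_force: [2.1, 1.3, 0.3]
grip_width: 0.0001
```

Emit:
arm_command(
  plan=[
    [[0,0,-0.1,0,0,0],[0,0,-0.2,0,0,0],[0,0,-0.3,0,0,0],[0,0,-0.3,0,0,0]],
  ],
)

```text
time_s: 23.05
position: [0.5003, 0.2024, 0.2088]
tool_rot: [[0.002, -0.691, 0.723], [0.001, 0.723, 0.691], [-1.0, -0.0, 0.002]]
ft_force: [5.5, 3.9, -1.1]
grip_width: 0.0002
```

Emit:
arm_command(
  plan=[
    [[0,0,-0.1,0,0,0],[0,0,-0.2,0,0,0],[0,0,-0.2,0,0,0],[0,0,-0.2,0,0,0]],
  ],
)

```text
time_s: 23.45
position: [0.5, 0.2021, 0.2091]
tool_rot: [[0.011, -0.691, 0.723], [0.009, 0.723, 0.691], [-1.0, -0.001, 0.014]]
ft_force: [23.5, 24.8, -12.4]
grip_width: 0.0001
```

Stop reached at 34 N. Backing off, rising and turning toward the bench jars.

Emit:
arm_command(
  plan=[
    [[0,0,0.3,0,0,0],[0,0,0.7,0,0,0],[-0.5,0,0.8,0,0,0],[-1.5,0,0.8,0,0,0],[-2.8,0,0.8,1,0,0],[-3,0,0.3,2.2,0,0],[-3,0,-0.2,3.5,0,0],[-3,0,-0.8,4.8,0,0],[-3,0,-1.3,6.1,0,0],[-3,0,-1.8,7.4,0,0]],
  ],
)

```text
time_s: 24.45
position: [0.4629, 0.1671, 0.2836]
tool_rot: [[-0.002, 0.018, 1.0], [-0.001, 1.0, -0.018], [-1.0, -0.001, -0.002]]
ft_force: [-0.3, -0.1, 0.2]
grip_width: -0.0001
```

```bash
cat >> h.py <<'E'
def jars(t):
    hsv=cv2.cvtColor(t["img"],cv2.COLOR_RGB2HSV);m=((hsv[...,2]>140)&(hsv[...,1]<70)).astype(np.uint8)
    n,l,st,c=cv2.connectedComponentsWithStats(m)
    for i in range(1,n):
        if 120<st[i,4]<500 and st[i,2]<24 and st[i,3]<24 and 270<c[i][0]<430: print(c[i].round(1),st[i,4],plane(t,[c[i]],.072).round(4)[0])
E
python3 - <<'E'
from h import *
t=get_image("top");s=get_image("scene");jars(t);o=sensors.observe();print(o["position"],np.round(o["tool_rot"],3).tolist())
a=t["img"][110:310,100:450,::-1];b=s["img"][130:320,120:420,::-1]
a=cv2.resize(a,None,fx=1.5,fy=1.5,interpolation=2);b=cv2.resize(b,None,fx=1.5,fy=1.5,interpolation=2)
b=cv2.copyMakeBorder(b,0,0,0,a.shape[1]-b.shape[1],0);cv2.imwrite("pics/o2.png",np.vstack([a,b]))
E
```

```text
[297.5 156. ] 234 [ 0.7018 -0.0137  0.072 ]
[286.  186.1] 237 [0.6119 0.0203 0.072 ]
[287.7 211.7] 249 [0.5373 0.0159 0.072 ]
[413.7 240.1] 169 [ 0.4556 -0.3448  0.072 ]
[297.9 242.6] 187 [ 0.4489 -0.0126  0.072 ]
[325.3 409.9] 131 [ 0.0032 -0.082   0.072 ]
[0.4628228  0.16692114 0.28386433] [[-0.001, 0.014, 1.0], [-0.001, 1.0, -0.014], [-1.0, -0.001, -0.001]]
```

View pics/o2.png

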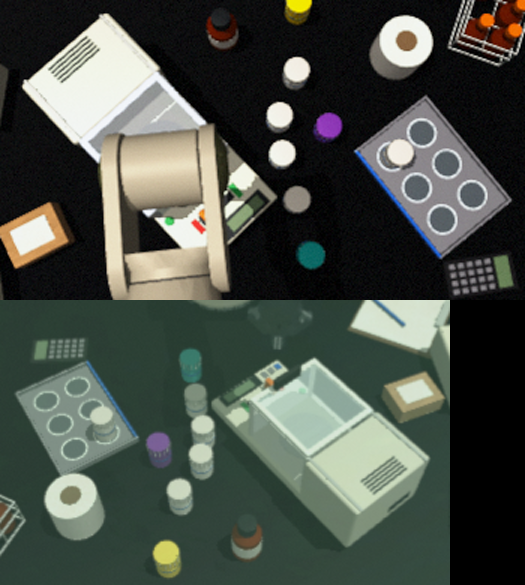

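Roof shut, lock at red, first jar upright on blue0; four bench jars unmoved. I'll go to the nearest, at (0.449,-0.012).

Emit:
arm_command(
  plan=[
    [[0,-0.6,0,1.3,0,0],[0,-1.4,0,2.6,0,0],[0,-2.2,-0.1,3.9,0,0],[0,-3,-0.2,5.2,0,0],[0,-3.8,-0.3,6.5,0,0],[0,-4.6,-0.4,7.8,0,0],[0.5,-5.4,-0.45,9.1,0,0],[1,-6.2,-0.45,10.4,0,0],[1.5,-6.8,-0.45,11.7,0,0],[1.8,-7.15,-0.45,13,0,0]],
  ],
  jaw=0.2,
)

```text
time_s: 25.55
position: [0.4504, -0.0119, 0.2378]
tool_rot: [[-0.002, 0.981, 0.194], [0.0, 0.194, -0.981], [-1.0, -0.002, -0.001]]
ft_force: [-0.3, 0.6, -0.2]
grip_width: 0.0681
```

Emit:
arm_command(
  plan=[
    [[0,0,0,1.3,0,0],[0,0,0,2.6,0,0],[0,0,0,3.1,0,0],[0,0,0,3.1,0,0],[0,0,0,3.1,0,0]],
  ],
)

```text
time_s: 26.05
position: [0.4505, -0.011, 0.2387]
tool_rot: [[-0.0, 0.992, -0.123], [0.0, -0.123, -0.992], [-1.0, -0.0, 0.0]]
ft_force: [-0.2, -0.5, 0.2]
grip_width: 0.0682
```

```bash
cat >> h.py <<'E'
def cap(g,P,r=45,thr=110):
    "cap-top centre near predicted P, wrist view: fit ellipse on bright cap contour"
    u,v=proj(g,[P])[0]; hsv=cv2.cvtColor(g["img"],cv2.COLOR_RGB2HSV);m=((hsv[...,2]>thr)&(hsv[...,1]<70)).astype(np.uint8)
    m=cv2.morphologyEx(m,cv2.MORPH_OPEN,np.ones((3,3),np.uint8));n,l,st,c=cv2.connectedComponentsWithStats(m)
    ok=[i for i in range(1,n) if st[i,4]>150 and abs(c[i]-[u,v]).max()<r]
    for i in ok:
        q=np.argwhere(l==i)[:,::-1].astype(np.float32);e=cv2.minEnclosingCircle(q)
        print("pred",(round(u),round(v)),"blob",c[i].round(1),st[i].tolist(),"circ",np.round(e[0],1),round(e[1],1),"->",plane(g,[c[i],e[0]],P[2]).round(4).tolist())
E
python3 - <<'E'
from h import *
g=get_image("wrist");o=sensors.observe();print(o["position"],np.round(o["tool_rot"],3).tolist())
cap(g,(.4492,-.012,.072));save(g,"w5",None,1);jars(get_image("top"))
E
```

```text
[ 0.45045294 -0.01095101  0.23875802] [[-0.0, 0.992, -0.124], [0.0, -0.124, -0.992], [-1.0, -0.0, -0.0]]
pred (277, 197) blob [279.  195.2] [252, 165, 54, 59, 2449] circ [279.2 194.2] 29.6 -> [[0.4518, -0.0101, 0.072], [0.452, -0.0092, 0.072]]
[297.5 156. ] 233 [ 0.7019 -0.0137  0.072 ]
[286.  186.1] 237 [0.6119 0.0203 0.072 ]
```

View pics/w5.png

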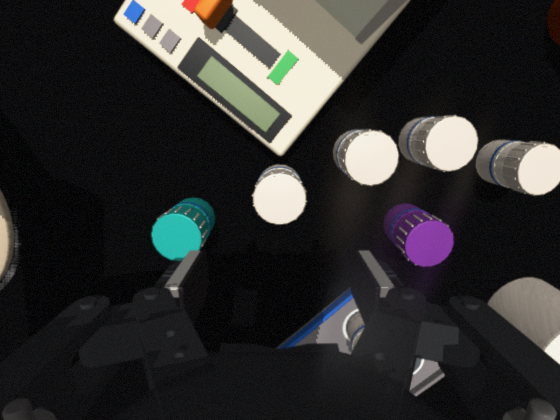

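Wrist view: the nearest jar's cap is centred at (279.5,198), directly under the jaws, with teal at (180,232) clear of the fingers. Descend, grasp, lift.

Emit:
arm_command(
  plan=[
    [[1.2,0,0,0,0,0],[2.8,0,0,0,0,0],[4.4,0,0,0,0,0],[5.6,0,0,0,0,0],[6.5,0,0,0,0,0],[7,0,0,0,0,0],[7.15,0,0,0,0,0],[7.15,0,0,0,0,0],[7.15,0,0,0,0,0]],
  ],
)

```text
time_s: 27.05
position: [0.4507, -0.0111, 0.0607]
tool_rot: [[0.001, 0.992, -0.126], [-0.0, -0.126, -0.992], [-1.0, 0.001, 0.0]]
ft_force: [0.5, 0.2, -0.5]
grip_width: 0.0683
```

Emit:
arm_command(
  plan=[
    [[0,0,0,0,0,0],[0,0,0,0,0,0],[0,0,0,0,0,0],[0,0,0,0,0,0],[0,0,0,0,0,0],[-0.5,0,0,0,0,0],[-1.7,0,0,0,0,0],[-3.2,0,0,0,0,0],[-4.8,0,0,0,0,0],[-5.6,0,0,0,0,0]],
  ],
  jaw=1,
  newtons=30,
)

```text
time_s: 28.05
position: [0.4508, -0.0111, 0.2034]
tool_rot: [[0.005, 0.992, -0.127], [-0.001, -0.127, -0.992], [-1.0, 0.005, 0.001]]
ft_force: [0.6, -0.3, -2.2]
grip_width: 0.0495
```

```bash
python3 - <<'E'
from h import *
o=sensors.observe();p=np.array(o["position"]);print(p,o["grip_width"],o["ft_force"]);print(tool(np.array([.4115,-.3068,p[2]])-p))
E
```

```text
[ 0.45075478 -0.01112456  0.20344548] 0.04946135458229449 [ 0.57879728 -0.29061976 -2.18700509]
[ 9.0000e-03 -6.0000e-02  1.1931e+01]
```

Emit:
arm_command(
  plan=[
    [[0,0,0.8,0,0,0],[0,0,2.2,0,0,0],[0,0,3.8,0,0,0],[0,0,5.6,0,0,0],[0,0,7.4,0,0,0],[0,0,9.2,0,0,0],[0,0,10.6,0,0,0],[0,-0.05,11.5,0,0,0],[0,-0.05,11.9,0,0,0],[0,-0.05,11.9,0,0,0]],
  ],
)

```text
time_s: 29.05
position: [0.4111, -0.3064, 0.2]
tool_rot: [[-0.0, 0.992, -0.128], [0.0, -0.128, -0.992], [-1.0, -0.0, -0.0]]
ft_force: [-0.3, 0.6, -1.5]
grip_width: 0.049
```

Emit:
arm_command(
  plan=[
    [[1,0,0,0,0,0],[2.5,0,0,0,0,0],[3.8,0,0,0,0,0],[4.6,0,0,0,0,0],[5,0,0,0,0,0],[5.2,0,0,0,0,0],[5.2,0,0,0,0,0],[5.2,0,0,0,0,0]],
  ],
)

```text
time_s: 29.85
position: [0.4117, -0.3061, 0.0711]
tool_rot: [[0.001, 0.992, -0.127], [-0.001, -0.127, -0.992], [-1.0, 0.001, 0.001]]
ft_force: [0.0, -0.3, -1.4]
grip_width: 0.0493
```

Emit:
arm_command(
  plan=[
    [[0.05,0,0,0,0,0],[0.1,0,0,0,0,0],[0.1,0,0,0,0,0]],
  ],
)

```text
time_s: 30.15
position: [0.4116, -0.3063, 0.0689]
tool_rot: [[0.001, 0.992, -0.127], [-0.002, -0.127, -0.992], [-1.0, 0.001, 0.001]]
ft_force: [-1.0, 1.2, 9.7]
grip_width: 0.0493
```

Emit:
arm_command(
  plan=[
    [[0,0,0,0,0,0],[0,0,0,0,0,0],[0,0,0,0,0,0],[0,0,0,0,0,0],[-0.8,0,0,0,0,0],[-2,0,0,0,0,0],[-3.4,0,0,0,0,0],[-5,0,0,0,0,0],[-6.5,0,0,0,0,0],[-6.8,0,0,0,0,0]],
  ],
  jaw=0.2,
)

```text
time_s: 31.15
position: [0.4121, -0.3068, 0.2416]
tool_rot: [[0.005, 0.992, -0.127], [-0.006, -0.127, -0.992], [-1.0, 0.006, 0.005]]
ft_force: [-0.4, 0.1, -0.5]
grip_width: 0.0681
```

```bash
python3 - <<'E'
from h import *
o=sensors.observe();p=np.array(o["position"]);print(p,o["grip_width"],o["ft_force"],np.round(o["tool_rot"],3).tolist());jars(get_image("top"));print(tool(np.array([.5375,.0158,p[2]])-p))
E
```

```text
[ 0.41205786 -0.30681748  0.24164615] 0.06806849347769364 [-0.38714006  0.14277338 -0.49302764] [[0.005, 0.992, -0.127], [-0.006, -0.127, -0.992], [-1.0, 0.006, 0.005]]
[297.5 156. ] 233 [ 0.7019 -0.0137  0.072 ]
[286.  186.1] 237 [0.6119 0.0203 0.072 ]
[287.7 211.7] 248 [0.5373 0.0158 0.072 ]
[396.9 219.5] 163 [ 0.5149 -0.2991  0.072 ]
[ -0.037   3.341 -13.437]
```

Emit:
arm_command(
  plan=[
    [[0,0.3,-1,-0.8,0,0],[0,0.7,-2.6,-1.8,0,0],[0,1.1,-4.4,-3,0,0],[0,1.6,-6.2,-4.2,0,0],[0,2.1,-8,-5.4,0,0],[0,2.6,-9.8,-6.6,0,0],[0,3,-11.5,-7.8,0,0],[0,3.3,-12.8,-9,0,0],[0,3.35,-13.4,-9.5,0,0],[0,3.35,-13.4,-9.5,0,0]],
  ],
)

```text
time_s: 32.2
position: [0.5366, 0.017, 0.2363]
tool_rot: [[-0.002, 0.645, 0.764], [0.0, 0.764, -0.645], [-1.0, -0.001, -0.002]]
ft_force: [-0.1, -0.1, 0.0]
grip_width: 0.0681
```

```bash
python3 - <<'E'
from h import *
g=get_image("wrist");o=sensors.observe();p=np.array(o["position"]);print(p,np.round(o["tool_rot"],3).tolist())
cap(g,(.538,.0158,.072));print(tool(np.array([.538,.0158,.0605])-p))
E
```

```text
[0.53648004 0.01570836 0.23656986] [[-0.002, 0.647, 0.762], [-0.0, 0.762, -0.647], [-1.0, -0.001, -0.001]]
pred (279, 198) blob [279.1 197.7] [252, 167, 54, 59, 2402] circ [278.7 196.4] 29.6 -> [[0.5374, 0.0162, 0.072], [0.5362, 0.0168, 0.072]]
[7.043 0.051 0.054]
```

Emit:
arm_command(
  plan=[
    [[1.2,0.05,0,0,0,0],[2.8,0.05,0,0,0,0],[4.4,0.05,0,0,0,0],[5.6,0.05,0,0,0,0],[6.5,0.05,0,0,0,0],[7,0.05,0,0,0,0],[7.05,0.05,0,0,0,0],[7.05,0.05,0,0,0,0]],
  ],
)

```text
time_s: 33.05
position: [0.5376, 0.0155, 0.0614]
tool_rot: [[-0.0, 0.649, 0.761], [-0.0, 0.761, -0.649], [-1.0, -0.0, -0.0]]
ft_force: [-0.9, -0.9, -0.5]
grip_width: 0.0687
```

Emit:
arm_command(
  plan=[
    [[0,0,0,0,0,0],[0,0,0,0,0,0],[0,0,0,0,0,0],[0,0,0,0,0,0],[0,0,0,0,0,0],[-0.5,0,0,0,0,0],[-1.7,0,0,0,0,0],[-3.2,0,0,0,0,0],[-4.8,0,0,0,0,0],[-5.6,0,0,0,0,0]],
  ],
  jaw=1,
  newtons=30,
)

```text
time_s: 34.05
position: [0.5382, 0.0167, 0.2047]
tool_rot: [[0.005, 0.647, 0.763], [-0.001, 0.763, -0.647], [-1.0, 0.002, 0.004]]
ft_force: [-0.6, -0.2, -1.6]
grip_width: 0.0494
```

```bash
python3 - <<'E'
from h import *
o=sensors.observe();p=np.array(o["position"]);print(p,o["grip_width"],o["ft_force"]);print(tool(np.array([.4744,-.2588,p[2]])-p))
E
```

```text
[0.53822083 0.0167409  0.20472685] 0.049432854591443406 [-0.62542617 -0.2015708  -1.61287729]
[-4.0000e-03 -1.0059e+01  5.1780e+00]
```

Emit:
arm_command(
  plan=[
    [[0,-0.8,0.4,0.8,0,0],[0,-2,1,2,0,0],[0,-3.4,1.7,3.2,0,0],[0,-4.8,2.4,4.4,0,0],[0,-6.2,3.2,5.6,0,0],[0,-7.6,3.9,6.8,0,0],[0,-8.8,4.5,8,0,0],[0,-9.7,5,9.2,0,0],[0,-10.05,5.15,9.5,0,0],[0,-10.05,5.15,9.5,0,0]],
  ],
)

```text
time_s: 35.05
position: [0.4731, -0.2588, 0.2011]
tool_rot: [[-0.0, 0.992, -0.127], [0.0, -0.127, -0.992], [-1.0, -0.0, -0.0]]
ft_force: [-0.3, 0.6, -2.8]
grip_width: 0.0492
```

```bash
python3 - <<'E'
from h import *
get_image("top")
o=sensors.observe();p=np.array(o["position"]);print(p,np.round(o["tool_rot"],3).tolist(),o["ft_force"]);print(tool(np.array([.4744,-.2588,.0695])-p))
E
```

```text
[ 0.47329289 -0.25777295  0.20118843] [[-0.0, 0.992, -0.125], [0.001, -0.125, -0.992], [-1.0, -0.0, -0.001]] [-1.0623898   0.31874222 -1.60294827]
[5.267 0.051 0.039]
```

Emit:
arm_command(
  plan=[
    [[1,0.05,0.03,0,0,0],[2.5,0.05,0.03,0,0,0],[3.8,0.05,0.03,0,0,0],[4.6,0.05,0.03,0,0,0],[5,0.05,0.03,0,0,0],[5.15,0.05,0.03,0,0,0],[5.25,0.05,0.03,0,0,0],[5.3,0.05,0.03,0,0,0],[5.3,0.05,0.03,0,0,0]],
  ],
)

```text
time_s: 36.0
position: [0.475, -0.2591, 0.0703]
tool_rot: [[0.002, 0.992, -0.126], [-0.001, -0.126, -0.992], [-1.0, 0.002, 0.001]]
ft_force: [-1.5, 2.4, 4.4]
grip_width: 0.0495
```

Emit:
arm_command(
  plan=[
    [[0,0,0,0,0,0],[0,0,0,0,0,0],[0,0,0,0,0,0],[0,0,0,0,0,0],[-0.8,0,0,0,0,0],[-2,0,0,0,0,0],[-3.4,0,0,0,0,0],[-5,0,0,0,0,0],[-6.5,0,0,0,0,0],[-6.8,0,0,0,0,0]],
  ],
  jaw=0.2,
)

```text
time_s: 37.0
position: [0.4754, -0.2599, 0.2431]
tool_rot: [[0.006, 0.992, -0.127], [-0.005, -0.127, -0.992], [-1.0, 0.006, 0.004]]
ft_force: [-0.2, -0.4, -0.3]
grip_width: 0.0686
```

```bash
python3 - <<'E'
from h import *
o=sensors.observe();p=np.array(o["position"]);print(p,o["grip_width"],o["ft_force"],np.round(o["tool_rot"],3).tolist());jars(get_image("top"));print(tool(np.array([.6125,.0203,p[2]])-p))
E
```

```text
[ 0.47544981 -0.25989203  0.24313734] 0.06862393955479933 [-0.16652735 -0.42044682 -0.29472966] [[0.006, 0.992, -0.127], [-0.005, -0.127, -0.992], [-1.0, 0.006, 0.004]]
[297.5 156. ] 234 [ 0.7018 -0.0137  0.072 ]
[286.  186.1] 237 [0.6119 0.0203 0.072 ]
[ -0.019   4.016 -11.813]
```

Contact made and released. Next jar, at (0.6125,0.020).

Emit:
arm_command(
  plan=[
    [[0,0.4,-1,0,0,0],[0,0.9,-2.6,0,0,0],[0,1.5,-4.3,0,0,0],[0,2,-6,0,0,0],[0,2.6,-7.7,0,0,0],[0,3.2,-9.4,0,0,0],[0,3.7,-10.8,0,0,0],[0,4,-11.6,0,0,0],[0,4.05,-11.8,0,0,0],[0,4.05,-11.8,0,0,0]],
  ],
)

```text
time_s: 38.05
position: [0.6121, 0.0209, 0.2374]
tool_rot: [[-0.002, 0.992, -0.126], [0.0, -0.126, -0.992], [-1.0, -0.002, 0.0]]
ft_force: [0.1, -0.6, 0.9]
grip_width: 0.0681
```

```bash
python3 - <<'E'
from h import *
g=get_image("wrist");o=sensors.observe();p=np.array(o["position"]);print(p,np.round(o["tool_rot"],3).tolist())
cap(g,(.6125,.0203,.072));print(tool(np.array([.613,.0203,.0605])-p))
E
```

```text
[0.61199996 0.02011649 0.2378055 ] [[-0.002, 0.992, -0.127], [-0.0, -0.127, -0.992], [-1.0, -0.002, 0.0]]
pred (279, 197) blob [280.2 195. ] [253, 164, 55, 60, 2465] circ [280.5 193.8] 29.9 -> [[0.6142, 0.0221, 0.072], [0.6146, 0.0232, 0.072]]
[ 7.092  0.052 -0.014]
```

Emit:
arm_command(
  plan=[
    [[1.2,0.08,-0.02,0,0,0],[2.8,0.08,-0.02,0,0,0],[4.4,0.08,-0.02,0,0,0],[5.6,0.08,-0.02,0,0,0],[6.5,0.08,-0.02,0,0,0],[7,0.08,-0.02,0,0,0],[7.1,0.08,-0.02,0,0,0],[7.1,0.08,-0.02,0,0,0]],
  ],
)

```text
time_s: 38.9
position: [0.6147, 0.0203, 0.0619]
tool_rot: [[0.001, 0.992, -0.128], [-0.0, -0.128, -0.992], [-1.0, 0.001, 0.0]]
ft_force: [0.1, -0.3, 0.4]
grip_width: 0.0681
```

Emit:
arm_command(
  plan=[
    [[0,0,0,0,0,0],[0,0,0,0,0,0],[0,0,0,0,0,0],[0,0,0,0,0,0],[0,0,0,0,0,0],[-0.5,0,0,0,0,0],[-1.7,0,0,0,0,0],[-3.2,0,0,0,0,0],[-4.8,0,0,0,0,0],[-5.6,0,0,0,0,0]],
  ],
  jaw=1,
  newtons=30,
)

```text
time_s: 39.9
position: [0.6151, 0.0209, 0.2059]
tool_rot: [[0.006, 0.992, -0.127], [-0.001, -0.127, -0.992], [-1.0, 0.006, 0.0]]
ft_force: [0.6, -1.2, -2.6]
grip_width: 0.0493
```

```bash
python3 - <<'E'
from h import *
o=sensors.observe();p=np.array(o["position"]);print(p,o["grip_width"],o["ft_force"]);print(tool(np.array([.5222,-.3228,p[2]])-p))
E
```

```text
[0.61510559 0.02091805 0.20593175] 0.04927104156290845 [ 0.60912522 -1.22607937 -2.64915093]
[-1.0000e-02 -1.9450e+00  1.4109e+01]
```

Emit:
arm_command(
  plan=[
    [[0,-0.15,1,0,0,0],[0,-0.35,2.6,0,0,0],[0,-0.6,4.4,0,0,0],[0,-0.85,6.2,0,0,0],[0,-1.1,8,0,0,0],[0,-1.35,9.8,0,0,0],[0,-1.6,11.6,0,0,0],[0,-1.8,13.1,0,0,0],[0,-1.95,14.1,0,0,0],[0,-1.95,14.1,0,0,0]],
  ],
)

```text
time_s: 40.9
position: [0.5202, -0.3256, 0.2018]
tool_rot: [[0.0, 0.991, -0.131], [-0.001, -0.131, -0.991], [-1.0, 0.0, 0.001]]
ft_force: [-0.2, 1.0, -2.4]
grip_width: 0.0491
```

```bash
python3 - <<'E'
from h import *
get_image("wrist")
o=sensors.observe();p=np.array(o["position"]);print(p,np.round(o["tool_rot"],3).tolist(),o["ft_force"]);print(tool(np.array([.5222,-.3228,.0698])-p))
E
```

```text
[ 0.52078444 -0.32370146  0.20173846] [[0.0, 0.992, -0.129], [0.0, -0.129, -0.992], [-1.0, 0.0, -0.0]] [ 0.33467346  1.50125546 -2.67461187]
[ 5.278  0.05  -0.043]
```

Emit:
arm_command(
  plan=[
    [[1,0.04,-0.03,0,0,0],[2.5,0.04,-0.03,0,0,0],[3.8,0.04,-0.03,0,0,0],[4.6,0.04,-0.03,0,0,0],[5,0.04,-0.03,0,0,0],[5.15,0.04,-0.03,0,0,0],[5.25,0.04,-0.03,0,0,0],[5.32,0.04,-0.03,0,0,0],[5.32,0.04,-0.03,0,0,0]],
  ],
)

```text
time_s: 41.85
position: [0.523, -0.322, 0.0708]
tool_rot: [[0.002, 0.992, -0.127], [-0.002, -0.127, -0.992], [-1.0, 0.002, 0.001]]
ft_force: [-1.5, 2.4, 7.5]
grip_width: 0.0488
```

Emit:
arm_command(
  plan=[
    [[0,0,0,0,0,0],[0,0,0,0,0,0],[0,0,0,0,0,0],[0,0,0,0,0,0],[-0.8,0,0,0,0,0],[-2,0,0,0,0,0],[-3.4,0,0,0,0,0],[-5,0,0,0,0,0],[-6.5,0,0,0,0,0],[-6.8,0,0,0,0,0]],
  ],
  jaw=0.2,
)

```text
time_s: 42.85
position: [0.5233, -0.3228, 0.2431]
tool_rot: [[0.006, 0.992, -0.127], [-0.005, -0.127, -0.992], [-1.0, 0.007, 0.005]]
ft_force: [-0.1, 0.7, -0.6]
grip_width: 0.068
```

```bash
python3 - <<'E'
from h import *
o=sensors.observe();p=np.array(o["position"]);print(p,o["grip_width"],o["ft_force"],np.round(o["tool_rot"],3).tolist());jars(get_image("top"));print(tool(np.array([.7045,-.0137,p[2]])-p))
E
```

```text
[ 0.52330904 -0.32275508  0.24311891] 0.06801585965519102 [-0.06546926  0.68763841 -0.55109421] [[0.006, 0.992, -0.127], [-0.005, -0.127, -0.992], [-1.0, 0.007, 0.005]]
[297.5 156. ] 233 [ 0.7019 -0.0137  0.072 ]
[ -0.018   5.62  -13.182]
```

Emit:
arm_command(
  plan=[
    [[0,0.4,-1,0,0,0],[0,1.1,-2.6,0,0,0],[0,1.8,-4.3,0,0,0],[0,2.6,-6.1,0,0,0],[0,3.4,-7.9,0,0,0],[0,4.1,-9.6,0,0,0],[0,4.8,-11.3,0,0,0],[0,5.4,-12.7,0,0,0],[0,5.6,-13.2,0,0,0],[0,5.6,-13.2,0,0,0]],
  ],
)

```text
time_s: 43.9
position: [0.7034, -0.011, 0.2364]
tool_rot: [[-0.003, 0.992, -0.125], [0.0, -0.125, -0.992], [-1.0, -0.003, -0.0]]
ft_force: [-0.0, -1.0, -0.1]
grip_width: 0.0685
```

```bash
python3 - <<'E'
from h import *
g=get_image("wrist");o=sensors.observe();p=np.array(o["position"]);print(p,np.round(o["tool_rot"],3).tolist())
cap(g,(.7045,-.0137,.072));print(tool(np.array([.7045,-.0137,.0605])-p))
E
```

```text
[ 0.70294621 -0.01261031  0.23687787] [[-0.002, 0.992, -0.126], [-0.0, -0.126, -0.992], [-1.0, -0.002, 0.0]]
pred (280, 200) blob [279.8 197.1] [253, 166, 55, 62, 2601] circ [279.5 196.4] 30.6 -> [[0.7048, -0.0115, 0.072], [0.7047, -0.0107, 0.072]]
[7.055 0.082 0.033]
```

Emit:
arm_command(
  plan=[
    [[1.2,0.08,0.03,0,0,0],[2.8,0.08,0.03,0,0,0],[4.4,0.08,0.03,0,0,0],[5.6,0.08,0.03,0,0,0],[6.5,0.08,0.03,0,0,0],[7,0.08,0.03,0,0,0],[7.05,0.08,0.03,0,0,0],[7.05,0.08,0.03,0,0,0]],
  ],
)

```text
time_s: 44.75
position: [0.7053, -0.0144, 0.063]
tool_rot: [[0.001, 0.992, -0.128], [-0.0, -0.128, -0.992], [-1.0, 0.001, 0.0]]
ft_force: [0.3, 0.2, 0.0]
grip_width: 0.0684
```

Emit:
arm_command(
  plan=[
    [[0,0,0,0,0,0],[0,0,0,0,0,0],[0,0,0,0,0,0],[0,0,0,0,0,0],[0,0,0,0,0,0],[-0.5,0,0,0,0,0],[-1.7,0,0,0,0,0],[-3.2,0,0,0,0,0],[-4.8,0,0,0,0,0],[-5.6,0,0,0,0,0]],
  ],
  jaw=1,
  newtons=30,
)

```text
time_s: 45.75
position: [0.7057, -0.0134, 0.2071]
tool_rot: [[0.006, 0.992, -0.127], [-0.001, -0.127, -0.992], [-1.0, 0.006, 0.0]]
ft_force: [0.6, 0.6, -2.1]
grip_width: 0.0493
```

```bash
python3 - <<'E'
from h import *
t=get_image("top");jars(t);save(t,"t6",(200,80,480,290),2.5)
o=sensors.observe();p=np.array(o["position"]);print(p,o["grip_width"],o["ft_force"]);print(tool(np.array([.4595,-.3708,p[2]])-p),tool(np.array([.5867,-.2733,p[2]])-p))
print("tissue",plane(t,[(370,137)],.1))
E
```

```text
[ 0.70630769 -0.01349869  0.20949153] 0.048771535585300264 [-0.64665019 -1.1023046   0.77135336]
[-0.071 -7.982 15.428] [-0.029 -3.429 10.914]
tissue [[ 0.75150122 -0.2220576   0.1       ]]
```

View pics/t6.png

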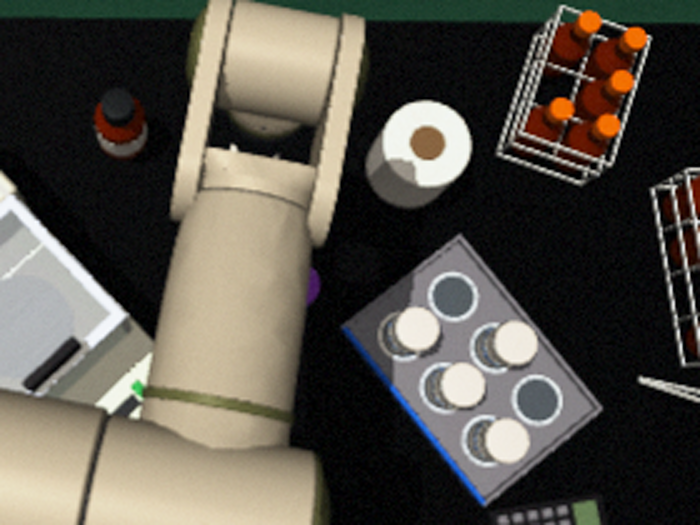

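Four jars sit on blue0, blue1, blue2 and grey1 (caps at (417,328), (462,383), (505,440) and (515,341) in the crop). The last jar goes to grey2, away from the tissue roll.

Emit:
arm_command(
  plan=[
    [[0,-0.3,0.6,0,0,0],[0,-0.9,1.8,0,0,0],[0,-1.7,3.3,0,0,0],[0,-2.6,5,0,0,0],[0,-3.5,6.7,0,0,0],[0,-4.4,8.4,0,0,0],[0,-5.3,10.1,0,0,0],[0,-6.1,11.8,0,0,0],[0,-6.9,13.3,0,0,0],[0,-7.5,14.5,0,0,0]],
  ],
)

```text
time_s: 46.8
position: [0.4713, -0.3508, 0.2017]
tool_rot: [[-0.001, 0.992, -0.128], [0.0, -0.128, -0.992], [-1.0, -0.001, -0.0]]
ft_force: [1.0, -0.2, -2.6]
grip_width: 0.0493
```

Emit:
arm_command(
  plan=[
    [[0,-0.3,0.6,0,0,0],[0,-0.45,0.9,0,0,0],[0,-0.45,0.9,0,0,0],[0,-0.45,0.9,0,0,0],[0,-0.45,0.9,0,0,0]],
  ],
)

```text
time_s: 47.3
position: [0.4599, -0.3689, 0.2021]
tool_rot: [[0.0, 0.992, -0.125], [0.0, -0.125, -0.992], [-1.0, 0.0, -0.0]]
ft_force: [-0.2, 1.0, -2.1]
grip_width: 0.0494
```

```bash
python3 - <<'E'
from h import *
o=sensors.observe();p=np.array(o["position"]);print(p,np.round(o["tool_rot"],3).tolist(),o["ft_force"],o["grip_width"]);print(tool(np.array([.4595,-.3708,.0715])-p))
E
```

```text
[ 0.4598875  -0.36890996  0.20208259] [[0.0, 0.992, -0.125], [0.0, -0.125, -0.992], [-1.0, 0.0, -0.0]] [-0.23506353  1.00155761 -2.06748852] 0.049351098494915716
[ 5.223 -0.006  0.079]
```

Emit:
arm_command(
  plan=[
    [[1,0,0.07,0,0,0],[2.5,0,0.07,0,0,0],[3.8,0,0.07,0,0,0],[4.6,0,0.07,0,0,0],[5,0,0.07,0,0,0],[5.15,0,0.07,0,0,0],[5.25,0,0.07,0,0,0],[5.28,0,0.07,0,0,0],[5.28,0,0.07,0,0,0]],
  ],
)

```text
time_s: 48.2
position: [0.4594, -0.372, 0.0718]
tool_rot: [[0.002, 0.992, -0.127], [-0.002, -0.127, -0.992], [-1.0, 0.002, 0.001]]
ft_force: [-1.5, 3.4, 6.4]
grip_width: 0.0494
```

Emit:
arm_command(
  plan=[
    [[0,0,0,0,0,0],[0,0,0,0,0,0],[0,0,0,0,0,0],[0,0,0,0,0,0],[-0.8,0,0,0,0,0],[-2,0,0,0,0,0],[-3.4,0,0,0,0,0],[-5,0,0,0,0,0],[-6.5,0,0,0,0,0],[-6.8,0,0,0,0,0]],
  ],
  jaw=0.2,
)

```text
time_s: 49.2
position: [0.4596, -0.3727, 0.2447]
tool_rot: [[0.005, 0.992, -0.127], [-0.006, -0.127, -0.992], [-1.0, 0.006, 0.005]]
ft_force: [0.1, -1.1, -0.2]
grip_width: 0.0682
```

```bash
python3 - <<'E'
from h import *
o=sensors.observe();p=np.array(o["position"]);print(p,o["grip_width"],o["ft_force"])
E
```

```text
[ 0.45964828 -0.37271021  0.24471882] 0.06817501999024157 [ 0.11150819 -1.06553694 -0.16294104]
```

Last jar placed. Retreating to near the start pose for the final checks.

Emit:
arm_command(
  plan=[
    [[-1,-0.6,0.4,0,0,0],[-2,-1.7,1.2,0,0,0],[-2,-3,2.2,0,0,0],[-2,-4.4,3.2,0,0,0],[-2,-5.8,4.2,0,0,0],[-2,-7.2,5.2,0,0,0],[-2,-8.4,6,0,0,0],[-2,-8.9,6.4,0,0,0],[-2,-8.9,6.4,0,0,0],[-2,-8.9,6.4,0,0,0]],
  ],
)

```text
time_s: 50.2
position: [0.2185, -0.502, 0.2897]
tool_rot: [[0.0, 0.992, -0.127], [0.001, -0.127, -0.992], [-1.0, 0.0, -0.001]]
ft_force: [1.0, 0.9, 0.7]
grip_width: 0.0683
```

```bash
python3 - <<'E'
from h import *
import pickle
np.set_printoptions(precision=4,suppress=True)
t=get_image("top");s=get_image("scene");pickle.dump((t,s),open("g9.pkl","wb"))
print(sensors.observe()["position"],sensors.observe()["time_s"])
B=np.array([[.5382,-.2105],[.4746,-.2586],[.4115,-.3065],[.5867,-.2733],[.5225,-.3226],[.4595,-.3708]])
def caps(g):
    hsv=cv2.cvtColor(g["img"],cv2.COLOR_RGB2HSV);m=((hsv[...,2]>150)&(hsv[...,1]<60)).astype(np.uint8)
    m=cv2.morphologyEx(m,cv2.MORPH_OPEN,np.ones((4,4),np.uint8));n,l,st,c=cv2.connectedComponentsWithStats(m)
    for i in range(1,n):
        q=plane(g,[c[i]],.08)[0,:2];d=np.linalg.norm(B-q,axis=1)
        if d.min()<.03 and st[i,4]>80: print(["b0","b1","b2","g0","g1","g2"][d.argmin()],c[i],st[i,4],q,"off mm",(q-B[d.argmin()])*1e3)
print("top");caps(t);print("scene");caps(s)
a=t["img"][110:310,100:450,::-1];b=s["img"][130:320,120:420,::-1]
a=cv2.resize(a,None,fx=1.5,fy=1.5,interpolation=2);b=cv2.resize(b,None,fx=1.5,fy=1.5,interpolation=2)
b=cv2.copyMakeBorder(b,0,0,0,a.shape[1]-b.shape[1],0);cv2.imwrite("pics/o9.png",np.vstack([a,b]))
E
```

```text
[ 0.219  -0.5017  0.2899] 50.3
top
b0 [367.5547 211.6523] 256 [ 0.5366 -0.2127] off mm [-1.5819 -2.1594]
g1 [406.951  217.5755] 245 [ 0.5196 -0.3256] off mm [-2.8863 -3.0436]
b1 [385.8285 234.0474] 274 [ 0.4725 -0.2627] off mm [-2.1019 -4.121 ]
g2 [425.1943 239.8097] 247 [ 0.456  -0.3748] off mm [-3.4569 -4.05  ]
b2 [403.5672 256.9216] 268 [ 0.4079 -0.3105] off mm [-3.5599 -3.9752]
scene
b2 [168.4511 176.1053] 133 [ 0.4156 -0.3018] off mm [4.1385 4.6904]
g2 [146.4741 185.5704] 135 [ 0.4635 -0.3672] off mm [4.0183 3.61  ]
b1 [177.3815 190.0347] 173 [ 0.4733 -0.2573] off mm [-1.304   1.2801]
g1 [155.5989 200.4759] 187 [ 0.5231 -0.3202] off mm [0.6337 2.3545]
b0 [188.1034 207.3103] 174 [ 0.5413 -0.2061] off mm [3.107  4.4467]
```

View pics/o9.png

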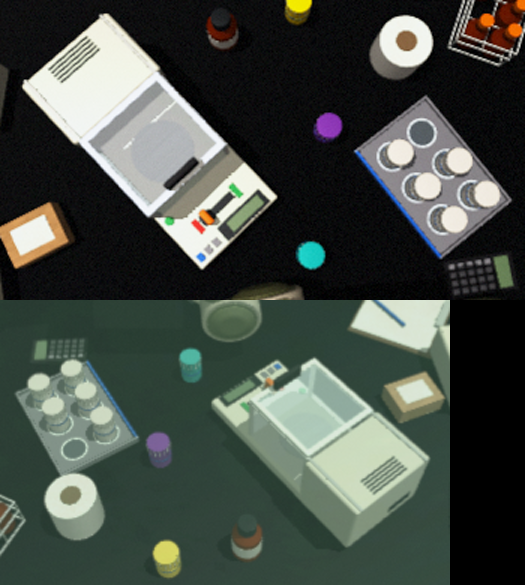

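All five jars stand on the blue row plus grey1 and grey2, with no white jars left on the bench. I'll do a numeric check of the roof bar, then hand in.

```bash
python3 - <<'E'
from h import *
import pickle
t,s=pickle.load(open("g9.pkl","rb"));i=t["img"].astype(int)
m=i[210:242,205:240].sum(-1)<90;v,u=np.nonzero(m);c=[u.mean()+205,v.mean()+210];print(c,len(u),plane(t,[c],.2))
R=np.array([.724,.69]);print("shift from start along balance x, mm",1e3*R@(plane(t,[c],.2)[0,:2]-np.array([.4979,.1999])))
E
```

```text
[np.float64(221.36363636363637), np.float64(226.6818181818182)] 44 [[0.48339402 0.18827538 0.2       ]]
shift from start along balance x, mm -18.523316272147717
```

```bash
python3 -c "
from rig import workorder,sensors
print(workorder.close_job(),sensors.observe()['time_s'])"
```

```text
the job is handed in; nothing more can be done
the job is handed in; nothing more can be done
```

I did the whole job in the order asked and handed it in at about 50 s. I opened the roof, moved the pan jar to the tray, slid the lock to its stop, shut the roof, then moved the four white bench jars.

**Last checks**
- **Jars:** all five stand upright, on blue0, blue1, blue2, grey1 and grey2. The top and scene views put each within about 6 mm of its place's centre, mostly in opposite directions, so the average is about 3 mm or less. No white jar is left on the bench, and the look-alikes and other items look unmoved.
- **Lock:** it stopped against a 33 N push after 46 mm. The wrist view showed it flush with the slot end by the red mark.
- **Roof:** it stopped against a 34 N push. Its bar now sits 18.5 mm further shut than at the start, because the roof had been about 17 mm ajar.

**What did not go cleanly**
- **Roof opening:** because the roof was already ajar, it hit its open stop early. The wrist force briefly read about 121 N (combined x, y and z) before I backed off. That is right at the 120 N limit and may have passed it.
- **Pan jar:** while the jaws closed on it, the wrist read about 6 N upward, so the pan may have been pressed lightly for a moment before the lift.

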